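# Rebuild the filter stack on its post

## Robot

A 6-joint arm with a two-finger parallel gripper is mounted at the origin on the work surface. World frame = base frame: x ahead of the robot, y to its left, z up, the work surface at z = 0. Lengths are in m, angles in rad, forces in N, time in s.
With the tool pointing down it reaches from about 0.25 to 0.775 m from the base axis. Payload 4 kg.
Tool frame: the origin (TCP) lies midway between the tips of the shut fingers; the grasp point (between the pads) lies 19 mm behind it (robot.pinch_z is the distance from the TCP to the grasp point, in m); x points along the fingers, y is the direction in which the jaws open and shut, and the axes are right-handed (so a half turn about x gives the same grasp; the last joint's range is limited). The gripper opens to 94 mm and grips with 3 to 60 N. Pads are 16 mm wide; open, the fingers measure 119 mm over their backs; the gripper's body (75 mm by 177 mm) begins 78 mm behind the grasp point.
Start: joints at [1.073, 0.087, 1.371, -0, 1.684, -0.103], TCP at [0.212, 0.508, 0.206] pointing down, gripper open.
Joint ranges: [-3.1, 3.1], [-0.76, 2.03], [0.27, 2.55], [-1.08, 4.22], [0.17, 2.65], [-2.57, 2.57]. Speed limits (rad/s): [2.79, 2.79, 3.14, 3.14, 3.14, 3.14].

## Interface

Orientations are given as [roll, pitch, yaw] about the fixed x, y, z axes, in that order (R = Rz(yaw) Ry(pitch) Rx(roll)).
In Python, from bench import robot, imaging gives the robot as it stands. The module is installed in compiled form; this text tells all that it offers.
- The arm moves only by the tool drive_tool, never from a script. Its argument "commands" is a list that holds one entry, the list of rows, each a list of 4 numbers: the shift along the tool's x, y, z as a fraction of full scale, then the turn about the tool's x as a fraction of full scale. A call has 1 to 20 rows; each row shifts and turns the commanded pose from where the row before left it, along the tool's axes as they then stand; what a row does not reach is not made up. Full scale, the value 1, is 0.25 m for a shift and 360 degrees for a turn. A row lasts 1/10 s, in which the tool goes at most 50 mm and 8.59 degrees, less where a joint would pass 70% of its speed; a pose out of reach is approached as far as the arm can. A call with a number of a shift or a turn outside -1 to 1 is refused whole. A call with a gripper value outside its range is refused whole. "grip" is the opening, from 0 (shut) to 1 (fully open), set as the call begins (left out, the last holds). The fingers move at their own pace and stop on an object; the grip force is fixed at half the most. Time passes only in rows, so rows that do not move let the fingers close. It gives the time, the measured TCP pose, the force and the opening at its end, in the units of the state.
- robot.get_obs(): the state, without advancing time (a new reading comes with each control period).
- imaging.snapshot(name): name is "scene" or "top" or "wrist"; returns a dict with "pixels" (480x640x3 uint8, red, green, blue), "z_map" (480x640 float32, m along the optical axis (not along the pixel's ray), 0 where there is no reading), "mtx" (3x3 intrinsics, pixels), "extrinsics" (4x4, takes a point from world to camera coordinates). Camera axes: x right, y up, looking along -z (the intrinsics and any distortion apply to the point x, -y, -z); pixel columns grow to the right and rows downward; lengths in m; the calibration is good to about 2 mm. A picture is of the moment at which its call begins.
- robot.close_job(): hands the job in, once; it reports no verdict.
The state is a dict: "time": time; "joint_positions": joint angles; "qvel": joint speeds; "joint_torque": joint torques, N m; "tool_pos": TCP position; "ee_rot": TCP orientation; "wrist_force": force on the tool from outside, world axes, zero at the start; "wrist_torque": the same for the moment, N m; "width": finger opening in m.
Only numpy, scipy, OpenCV 4.12 (cv2) and the standard library are available. Lean on these libraries where they do the work, as an engineer would, in place of code of your own. Each camera call takes 0.05 s, during which the arm holds its last target.

## Task

Rebuild the filter on the bench stand, lowering every part by hand rather than letting it drop. First put the perforated filter support on the post, hub up, fully down on the base plate. Then lift the spacer tube out of its sloping rest, stand it on end on the bare bench and let go, take it again from above and lower it over the post and around the hub onto the disc; last put the cap on the post so that it sits flat on the spacer, leaving the bottle and the moulded shell alone.

Things in the scene. Friction and masses are not known exactly. Their poses are not given: they have to be found in the camera images.
- stand: Filter stand fixed to the bench: grey square base plate 120 x 120 x 16 mm with an upright steel post in its middle, 18 mm in diameter, its top 100 mm above the bench (84 mm above the plate), the last 8 mm tapered to 11 mm. Four bolt heads 6 mm high at the plate's corners. Origin at bench level on the post's axis; z is up.
- post_seat (a point): The point on the post's axis at the base plate's upper face, 16 mm above the bench, where the support comes to sit.
- support: Filter support, loose, plain steel: flat perforated disc 96 mm in diameter, 8 mm thick, with a round hub 30 mm in diameter rising 48 mm from its middle (56 mm high in all); through bore 21 mm. About 0.25 kg. Lies hub up on the bench. Origin: centre of its underside; z along the bore, towards the hub. Take it high on the hub: when seated, the post stands 28 mm out of the hub.
- spacer: Spacer tube, loose, plain aluminium: outside 48 mm in diameter, bore 36 mm, 64 mm long, both ends alike (either may be up). It goes around the hub. About 0.22 kg. It starts lying in the sloping rest with its axis 30 degrees above level. Origin: centre of the end that lies lower at the start; z along the tube towards its upper end.
- spacer_mid (a point): The middle of the spacer tube, on its axis, 32 mm from either end. In the rest it is 60 mm above the bench; standing on the bench it is 32 mm above it. Bench 0.44 m ahead and 0.15 m left of the robot base is clear for standing it.
- cap: Cap, loose, plain steel: a round body 70 mm in diameter and 30 mm high with a grip knob 36 mm in diameter and 40 mm high on top (70 mm in all); blind bore 22 mm, 20 mm deep, open underneath. About 0.3 kg. It stands knob up. Origin: centre of its underside; z up through the knob.
- rest: Sloping wooden rest fixed to the bench, base 110 x 70 x 10 mm: two narrow strips under the tube (below its axis, within 22 mm of its middle plane) and a stop at its lower end; the tube's sides and upper end are open to fingers leaning over that end. Origin: bench level below the tube's middle; -x is the level direction towards the tube's upper end, z up.
- bottle: Bystander: closed white bottle, 60 mm in diameter, 160 mm high, loose. Origin: centre of its underside. Leave alone.
- shell: Bystander: peach-coloured moulded plastic shell, waisted, 68 mm in diameter at most, 106 mm high, loose. Origin: centre of its underside. Leave alone.
Mind the look-alikes: they are no part of the job. Leave any turquoise look-alike of the support alone.

How it is judged:
On the way, in this order (a step that is already met when the one before it is completed fails the run):
1. the filter support sits on the post, hub up, fully down on the base plate, and is let go (horizontal distance between support and post_seat below 0.005 m and z of support in the frame of post_seat between -0.004 and 0.004 m and angle between support's own z axis and vertical below 0.06 rad and contact force between the fingers and support below 0.1 N and linear speed of support below 0.03 m/s), for 0.2 s.
2. the spacer tube stands on end on the bare bench, clear of the post, and is let go (angle between the z axis of spacer and the z axis of stand, either way round below 0.06 rad and height (world z) of spacer_mid between 0.028 and 0.036 m and horizontal distance between spacer_mid and post_seat above 0.08 m and contact force between the fingers and spacer below 0.1 N and linear speed of spacer below 0.03 m/s), for 0.2 s.
3. the spacer tube is on the post, around the hub, resting on the support's disc, and is let go (horizontal distance between support and post_seat below 0.005 m and z of support in the frame of post_seat between -0.004 and 0.004 m and angle between support's own z axis and vertical below 0.06 rad and horizontal distance between spacer_mid and post_seat below 0.007 m and z of spacer_mid in the frame of post_seat between 0.036 and 0.044 m and angle between the z axis of spacer and the z axis of stand, either way round below 0.06 rad and contact force between the fingers and spacer below 0.1 N and linear speed of spacer below 0.03 m/s), for 0.2 s.
At the end, for the whole second after the job is handed in: On the post, bottom to top: support (hub up, underside within 4 mm of the plate face), spacer (middle 40 mm above that face, within 4 mm), cap (knob up, underside 72 mm above it, within 4 mm); each within 5 mm (spacer 7 mm) of the axis, tilted under 0.06 rad, at rest and let go (all of step 3 and horizontal distance between cap and post_seat below 0.005 m and z of cap in the frame of post_seat between 0.068 and 0.076 m and angle between cap's own z axis and vertical below 0.06 rad and contact force between the fingers and support below 0.1 N and linear speed of each of support, cap below 0.03 m/s and contact force between the fingers and cap below 0.1 N); the robot touches nothing.
It fails at once if the bottle or the shell is moved by more than 30 mm (distance of any of bottle, shell from where it was at the start of the episode above 0.03 m).
It fails at once if the support, the spacer or the cap is dropped or thrown: faster than 0.6 m/s with no finger touching it (a fall of about 18 mm) ((contact force between the fingers and support below 0.02 N and linear speed of support above 0.6 m/s) or (contact force between the fingers and spacer below 0.02 N and linear speed of spacer above 0.6 m/s) or (contact force between the fingers and cap below 0.02 N and linear speed of cap above 0.6 m/s)).
It also fails if it takes over 72 s, if anything falls off the work surface, if the arm or the gripper's body presses on something with over 40 N, if the wrist force passes 120 N, or if a joint passes its speed limit or range.

## Working session

There is one attempt and no reset: what is moved stays moved. The work goes in short steps, Python scripts to look and compute and a tool call to move; the robot and the scene stay as the last step left them, time stands still between calls to the robot, and variables do not carry over. Pictures are saved under pics/ and viewed, and the job is handed in when it is done.

Besides the shell and the picture viewer there is one more tool, called after "Emit:" as a command line: name --argument value ..., lists and objects as JSON in quotes. drive_tool: Moves the arm, as the interface text tells. Shift numbers are shares of 0.25 m and turn numbers shares of 360 degrees, none past 1 either way. Its arguments: {"type":"object","properties":{"commands":{"type":"array","items":{"type":"array","items":{"type":"array","items":{"type":"number","minimum":-1,"maximum":1}}}},"grip":{"type":"number"}},"required":["commands"]}

```bash
mkdir -p pics
python3 - <<'E'
from bench import robot, imaging
import cv2, numpy as np
print(robot.get_obs(), robot.pinch_z)
for n in ["scene","top","wrist"]:
    s=imaging.snapshot(n)
    cv2.imwrite(f"pics/{n}0.png",s["pixels"][:,:,::-1])
    np.savez(f"{n}0.npz",**s)
    print(n,s["mtx"],s["extrinsics"], (s["z_map"]>0).mean(), s.keys())
E
```

```text
{'time': 0.0, 'joint_positions': array([ 1.07287650e+00,  8.79530121e-02,  1.37222057e+00, -6.65317821e-06,
        1.68360648e+00, -1.03067005e-01]), 'qvel': array([ 0.00172486, -0.00086833, -0.00155657, -0.00099408,  0.00141266,
       -0.00105378]), 'joint_torque': array([ 5.24429761e-04, -3.40180349e+01, -3.02430046e+01,  7.18508684e-02,
        3.28475365e-02, -1.58122421e-04]), 'tool_pos': array([0.21129909, 0.50720462, 0.20432236]), 'ee_rot': array([-1.67084035,  1.56860891, -2.06569391]), 'wrist_force': array([ 0.16369154,  1.21219634, -0.36783174]), 'wrist_torque': array([-0.0212278 , -0.01986948,  0.0116466 ]), 'width': 0.09403830160506217} 0.0188
scene [[487.9658635    0.         322.91922075]
 [  0.         487.9658635  239.15101291]
 [  0.           0.           1.        ]] [[-0.02931034  0.99939111 -0.018929    0.08096741]
 [-0.74031916 -0.00898048  0.67219558  0.40852942]
 [ 0.6716163   0.03371578  0.74013161 -1.59485569]
 [ 0.          0.          0.          1.        ]] 0.9958658854166667 dict_keys(['pixels', 'z_map', 'mtx', 'extrinsics'])
top [[543.58982307   0.         314.03541902]
 [  0.         543.58982307 241.29769019]
 [  0.           0.           1.        ]] [[ 0.03016959 -0.99943882  0.01455499 -0.08883999]
 [ 0.99571687  0.03132404  0.0869869  -0.60118754]
 [-0.087394    0.01186829  0.99610312 -1.064719  ]
 [ 0.          0.          0.          1.        ]] 0.996083984375 dict_keys(['pixels', 'z_map', 'mtx', 'extrinsics'])
wrist [[426.83921445   0.         317.33534449]
 [  0.         426.83921445 241.19193687]
 [  0.           0.           1.        ]] [[ 0.38441542  0.92315569 -0.00288963 -0.54851839]
 [-0.89619701  0.37243479 -0.24108765  0.02613026]
 [-0.22148524  0.09526749  0.97049904 -0.39037952]
 [ 0.          0.          0.          1.        ]] 0.9960319010416666 dict_keys(['pixels', 'z_map', 'mtx', 'extrinsics'])
```

View pics/scene0.png

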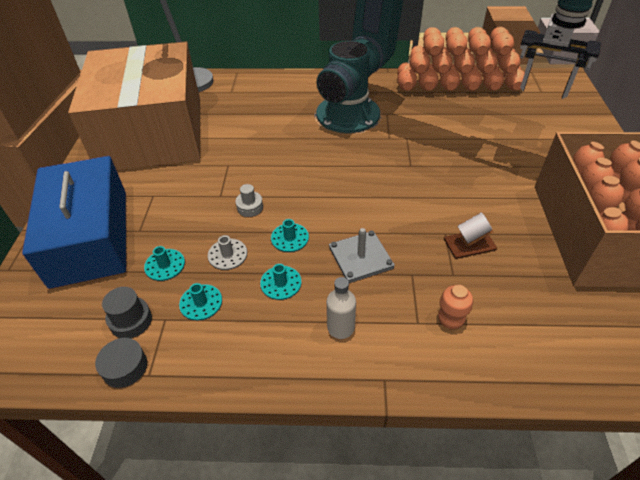

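View pics/top0.png

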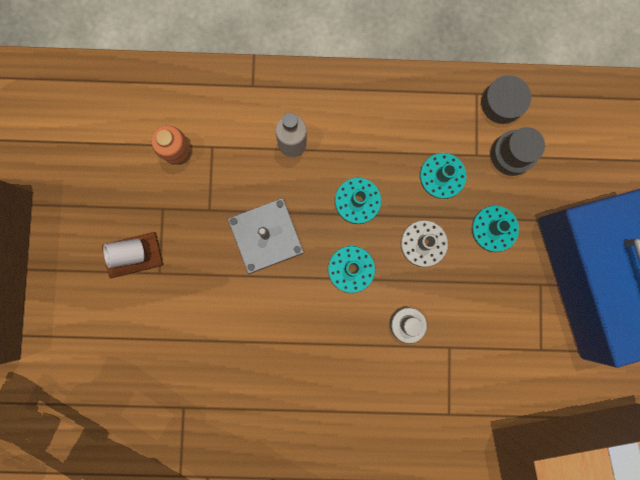

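View pics/wrist0.png

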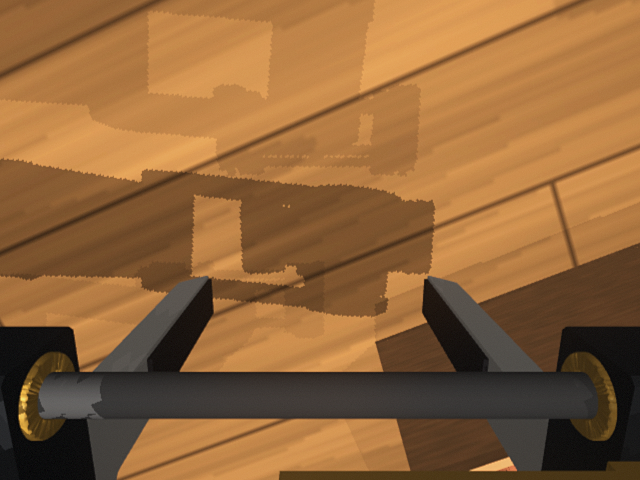

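Scene view: steel support at (228,250), cap at (249,203), post at (362,245), tube in rest at (474,232), bottle (341,310), shell (455,305). Top view: support (425,243), cap (409,325), stand (266,235), tube (125,253). Turquoise and dark ones are look-alikes. Now I'll measure using both views.

```bash
cat > h.py <<'E'
import numpy as np, cv2
def cloud(s):
    z=s["z_map"]; K=s["mtx"]; E=s["extrinsics"]
    v,u=np.mgrid[0:480,0:640]
    p=np.stack([(u-K[0,2])*z/K[0,0], -(v-K[1,2])*z/K[1,1], -z],-1)
    w=(p-E[:3,3])@E[:3,:3]
    w[z<=0]=np.nan
    return w
def proj(s,P):
    P=np.atleast_2d(P); c=P@s["extrinsics"][:3,:3].T+s["extrinsics"][:3,3]; K=s["mtx"]
    return np.stack([K[0,0]*c[:,0]/-c[:,2]+K[0,2],K[1,1]*-c[:,1]/-c[:,2]+K[1,2]],-1)
def circ(xy):
    A=np.c_[2*xy,np.ones(len(xy))]; b=(xy**2).sum(1); s=np.linalg.lstsq(A,b,rcond=None)[0]
    return s[:2],np.sqrt(s[2]+s[:2]@s[:2])
def sel(w,c,r,z0,z1):
    m=(np.hypot(w[...,0]-c[0],w[...,1]-c[1])<r)&(w[...,2]>z0)&(w[...,2]<z1)
    return w[m],m
E
python3 - <<'E'
from h import *
S={n:dict(np.load(n+"0.npz")) for n in ["scene","top"]}
W={n:cloud(S[n]) for n in S}
for n,pts in {"top":[(425,243),(430,241),(409,325),(412,326),(264,230),(285,247),(125,253),(290,121),(167,140),(300,350)],"scene":[(228,256),(224,239),(249,189),(362,231),(375,262),(474,228),(341,284),(459,292)]}.items():
    for u,v in pts: print(n,u,v,W[n][v,u].round(4))
E
```

```text
top 425 243 [ 0.6096 -0.2994  0.0007]
top 430 241 [ 0.6126 -0.3063  0.0159]
top 409 325 [ 0.4455 -0.2552  0.0724]
top 412 326 [ 0.4436 -0.2616  0.0693]
top 264 230 [0.6153 0.0248 0.1017]
top 285 247 [ 0.5913 -0.0119  0.0144]
top 125 253 [0.5653 0.2872 0.0827]
top 290 121 [ 0.8064 -0.0191  0.1631]
top 167 140 [0.7799 0.2139 0.1046]
top 300 350 [ 0.385  -0.0489  0.0032]
scene 228 256 [ 0.6202 -0.2923  0.0107]
scene 224 239 [ 0.5962 -0.3002  0.0454]
scene 249 189 [ 0.44   -0.2577  0.066 ]
scene 362 231 [0.6172 0.0276 0.0999]
scene 375 262 [0.6413 0.0607 0.0194]
scene 474 228 [0.5825 0.2899 0.0763]
scene 341 284 [ 0.8126 -0.0196  0.1595]
scene 459 292 [0.7902 0.2168 0.108 ]
```

Run:
```python
from h import *
S={n:dict(np.load(n+"0.npz")) for n in ["scene","top"]}
W={n:cloud(S[n]) for n in S}
def cc(p): # min enclosing circle
    (c,r)=cv2.minEnclosingCircle(p[:,:2].astype(np.float32)); return np.round(c,4),round(r,4)
for n in W:
    w=W[n]
    print(n)
    for nm,c,R,bands in [("support",(.612,-.30),.06,[(.005,.012),(.05,.062)]),("cap",(.443,-.258),.05,[(.025,.035),(.065,.075)]),("post",(.615,.025),.02,[(.09,.105)]),("plate",(.615,.025),.1,[(.012,.019)]),("bottle",(.81,-.02),.05,[(.02,.17)]),("shell",(.785,.215),.05,[(.05,.12)])]:
        for a,b in bands:
            p,m=sel(w,c,R,a,b)
            if len(p)<5: print(nm,len(p));continue
            print(nm,(a,b),len(p),"mean",p.mean(0).round(4),"enc",cc(p),"zmed",np.median(p[:,2]).round(4))
    p,m=sel(w,(.615,.025),.1,.012,.019); 
    print("plate rect",cv2.minAreaRect(p[:,:2].astype(np.float32)*1000))
    p,m=sel(w,(.565,.287),.07,.03,.11)
    print("tube",len(p),p.min(0).round(3),p.max(0).round(3))
    p,m=sel(w,(.565,.27),.09,.006,.013)
    print("rest rect",cv2.minAreaRect(p[:,:2].astype(np.float32)*1000))
```

```text
scene
support (0.005, 0.012) 710 mean [ 0.6166 -0.2954  0.0082] enc (array([ 0.6176, -0.2989]), 0.0567) zmed 0.0082
support (0.05, 0.062) 79 mean [ 0.6109 -0.2975  0.0549] enc (array([ 0.6096, -0.297 ]), 0.0168) zmed 0.0556
cap (0.025, 0.035) 269 mean [ 0.4541 -0.2621  0.0301] enc (array([ 0.4449, -0.263 ]), 0.0368) zmed 0.0303
cap (0.065, 0.075) 112 mean [ 0.4459 -0.2642  0.0699] enc (array([ 0.4427, -0.2637]), 0.0218) zmed 0.0701
post (0.09, 0.105) 45 mean [0.6178 0.0267 0.0968] enc (array([0.616 , 0.0267]), 0.0087) zmed 0.0968
plate (0.012, 0.019) 1580 mean [0.6213 0.0263 0.0161] enc (array([0.6174, 0.0263]), 0.0822) zmed 0.0162
bottle (0.02, 0.17) 1321 mean [ 0.8258 -0.0204  0.0963] enc (array([ 0.8119, -0.0204]), 0.0303) zmed 0.1024
shell (0.05, 0.12) 879 mean [0.7986 0.2129 0.0864] enc (array([0.7892, 0.2167]), 0.0331) zmed 0.0883
plate rect ((615.7608032226562, 27.353187561035156), (121.8487777709961, 121.0916748046875), 22.79280662536621)
tube 645 [0.547 0.256 0.03 ] [0.598 0.337 0.099]
rest rect ((545.8478393554688, 284.901611328125), (130.98312377929688, 113.11270141601562)
[... 441 characters left out ...]
182) zmed 0.0706
post (0.09, 0.105) 67 mean [0.6134 0.0279 0.0984] enc (array([0.6136, 0.0281]), 0.0089) zmed 0.099
plate (0.012, 0.019) 2680 mean [0.6125 0.0279 0.0163] enc (array([0.6138, 0.0281]), 0.0833) zmed 0.0165
bottle (0.02, 0.17) 1048 mean [ 0.7972 -0.0205  0.1082] enc (array([ 0.8075, -0.0191]), 0.0297) zmed 0.1109
shell (0.05, 0.12) 965 mean [0.7784 0.2133 0.0911] enc (array([0.7827, 0.2171]), 0.033) zmed 0.0917
plate rect ((613.8418579101562, 28.193275451660156), (120.54981994628906, 119.90863800048828), 22.86667251586914)
tube 976 [0.535 0.257 0.032] [0.595 0.339 0.101]
rest rect ((565.5525512695312, 274.8758544921875), (166.7550506591797, 160.17994689941406), 68.1806869506836)
```

```bash
python3 - <<'E'
from h import *
from scipy.optimize import least_squares
S={n:dict(np.load(n+"0.npz")) for n in ["scene","top"]}
P=[]
for n in S:
    w=cloud(S[n]); px=S[n]["pixels"].astype(int)
    m=(np.hypot(w[...,0]-.57,w[...,1]-.285)<.07)&(w[...,2]>.03)&(w[...,2]<.11)&(px.max(-1)-px.min(-1)<40)&(px.max(-1)>110)
    p=w[m]; print(n,len(p),p.min(0).round(3),p.max(0).round(3)); P.append(p)
    def f(q,p):
        a=np.array([np.cos(q[3])*np.cos(q[4]),np.sin(q[3])*np.cos(q[4]),np.sin(q[4])]); d=p-np.array([q[0],q[1],q[2]])
        return np.linalg.norm(d-np.outer(d@a,a),axis=1)-.024
    r=least_squares(f,[.57,.285,.06,1.6,.52],args=(p,),loss="soft_l1",f_scale=.002)
    q=r.x; a=np.array([np.cos(q[3])*np.cos(q[4]),np.sin(q[3])*np.cos(q[4]),np.sin(q[4])])
    t=(p-q[:3])@a; lo,hi=np.percentile(t,[1,99]); c=q[:3]+a*(lo+hi)/2
    print(q.round(3),"len",hi-lo,"mid",c.round(4),"az deg",np.degrees(q[3]),"el",np.degrees(q[4]),"rms",np.sqrt((f(q,p)**2).mean()))
E
python3 -c "
import cv2
for n,(u,v) in {'scene':(470,235),'top':(130,250)}.items():
    i=cv2.imread(f'pics/{n}0.png')[v-40:v+40,u-50:u+50]; cv2.imwrite(f'pics/{n}0_rest.png',cv2.resize(i,None,fx=6,fy=6,interpolation=cv2.INTER_CUBIC))"
```

```text
scene 504 [0.547 0.257 0.05 ] [0.598 0.332 0.099]
[0.554 0.34  0.088 1.842 0.533] len 0.061324894536173194 mid [0.5663 0.2962 0.061 ] az deg 105.54425754394934 el 30.55402219110816 rms 0.0020669624923975657
top 890 [0.538 0.258 0.053] [0.595 0.339 0.101]
[0.529 0.424 0.143 1.854 0.55 ] len 0.06228402988575693 mid [0.5663 0.2978 0.0624] az deg 106.24710571536775 el 31.517861316722637 rms 0.0024459967052812546
```

View pics/scene0_rest.png

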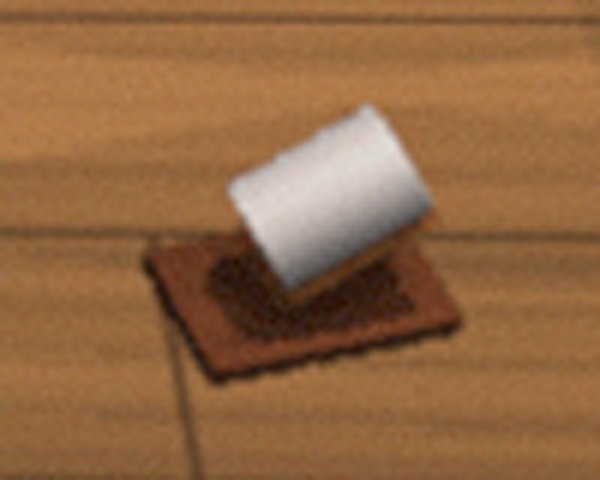

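View pics/top0_rest.png

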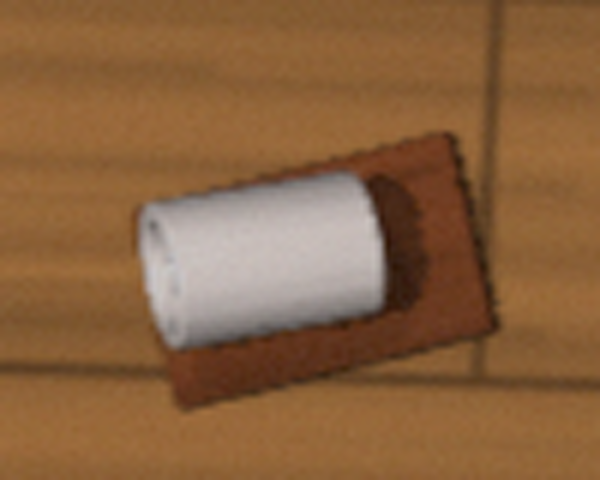

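Run:
```python
from bench import robot
from scipy.spatial.transform import Rotation as R
o=robot.get_obs(); print(R.from_euler('xyz',o['ee_rot']).as_matrix().round(3))
```

```text
[[-0.001  0.385  0.923]
 [-0.001  0.923 -0.385]
 [-1.    -0.002 -0.   ]]
```

Run:
```python
from h import *
for n in ["scene","top","wrist"]:
    s=dict(np.load(n+"0.npz")); E=s["extrinsics"]; print(n,(-E[:3,:3].T@E[:3,3]).round(3),"look",(-E[2,:3]).round(3))
```

```text
scene [ 1.376 -0.023  0.907] look [-0.672 -0.034 -0.74 ]
top [ 0.508 -0.057  1.114] look [ 0.087 -0.012 -0.996]
wrist [0.148 0.534 0.384] look [ 0.221 -0.095 -0.97 ]
```

Emit:
drive_tool --commands '[[[-0.08, 0, 0, -0.02], [-0.08, 0, 0.1, -0.02], [0, -0.1, 0.15, -0.0228], [0, -0.1, 0.15, 0], [0, -0.15, 0.15, 0], [0, -0.15, 0.15, 0], [0, -0.15, 0.15, 0], [0, -0.15, 0.15, 0], [0, 0, 0, 0], [0, 0, 0, 0], [0, 0, 0, 0]]]' --grip 1

```text
time: 1.25
tool_pos: [0.4461, 0.3053, 0.2453]
ee_rot: [2.691, 1.57, 2.689]
wrist_force: [-0.0, -0.5, 0.1]
width: 0.0939
```

```bash
cat >> h.py <<'E'
def snap(n,tag):
    from bench import imaging
    s=imaging.snapshot(n); cv2.imwrite(f"pics/{n}{tag}.png",s["pixels"][:,:,::-1]); np.savez(f"{n}{tag}.npz",**s); return s
E
python3 - <<'E'
from h import *
s=snap("wrist","1"); w=cloud(s)
p,m=sel(w,(.566,.29),.1,.001,.2); print(len(p))
print(proj(s,[.566,.296,.06]))
E
```

```text
9646
[[308.5596036  343.57801457]]
```

View pics/wrist1.png

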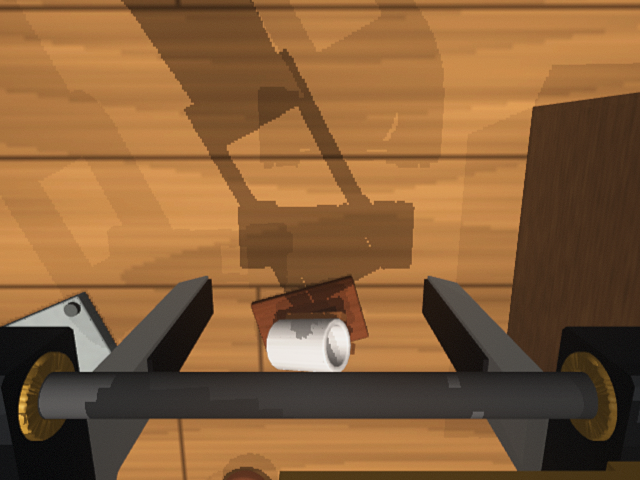

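Emit:
drive_tool --commands '[[[0, -0.1375, 0.097, 0], [0, -0.1375, 0.097, 0], [0, -0.1375, 0.097, 0], [0, -0.1375, 0.097, 0], [0, -0.1375, 0.097, 0], [0, -0.1375, 0.097, 0], [0, -0.1375, 0.097, 0], [0, -0.1375, 0.097, 0], [0, 0, 0, 0], [0, 0, 0, 0], [0, 0, 0, 0]]]'

```text
time: 2.4
tool_pos: [0.6393, 0.0311, 0.2458]
ee_rot: [1.533, 1.57, 1.533]
wrist_force: [-0.4, -0.0, 0.4]
width: 0.0941
```

Run:
```python
from h import *
s=snap("wrist","2"); w=cloud(s)
```

Emit:
drive_tool --commands '[[[0, -0.16, 0, 0], [0, -0.16, 0, 0], [0, -0.16, 0, 0], [0, -0.16, 0, 0], [0, -0.16, 0, 0], [0, -0.16, 0, 0], [0, -0.16, 0, 0], [0, -0.19, 0, 0], [0, 0, 0, 0], [0, 0, 0, 0], [0, 0, 0, 0]]]'

```text
time: 3.55
tool_pos: [0.6392, -0.2964, 0.2462]
ee_rot: [0.513, 1.57, 0.512]
wrist_force: [0.5, 0.2, 0.1]
width: 0.0937
```

Run:
```python
from h import *
s=snap("wrist","3")
from bench import robot
o=robot.get_obs(); print(o["tool_pos"],o["ee_rot"])
for n,L in (("wrist2",[("post",(.615,.0275),.02,.09,.105),("plate",(.615,.0275),.1,.012,.02)]),("wrist3",[("hub",(.609,-.297),.025,.05,.062),("disc",(.609,-.297),.06,.005,.012)])):
    s=dict(np.load(n+".npz")); w=cloud(s)
    for nm,c,r,a,b in L:
        p,m=sel(w,c,r,a,b); print(nm,len(p))
        if len(p)>5:
            print(p.mean(0).round(4),cv2.minEnclosingCircle(p[:,:2].astype(np.float32)),cv2.minAreaRect(p[:,:2].astype(np.float32)*1000),np.median(p[:,2]))
            v,u=np.nonzero(m); print(u.mean(),v.mean())
```

```text
[ 0.63923947 -0.29621815  0.24634557] [0.10972539 1.56975619 0.10904386]
post 399
[0.6127 0.0274 0.0973] ((0.6134284734725952, 0.027372825890779495), 0.008922792039811611) ((613.2763671875, 27.4013614654541), (16.46416473388672, 17.196823120117188), 89.45555877685547) 0.09813438689152147
313.4862155388471 192.05513784461152
plate 14455
[0.611  0.0274 0.0159] ((0.6135091781616211, 0.02737179398536682), 0.08344282954931259) ((613.6757202148438, 27.298851013183594), (120.25357818603516, 120.32489013671875), 22.7646484375) 0.015933945694569275
314.1928052576963 178.55268073331027
hub 494
[ 0.6075 -0.298   0.0555] ((0.6078006029129028, -0.29799118638038635), 0.015041149221360683) ((607.9627685546875, -297.805908203125), (28.572309494018555, 29.344087600708008), 88.57481384277344) 0.05563695610594823
316.2955465587045 179.71457489878543
disc 6625
[ 0.6059 -0.298   0.008 ] ((0.6077222228050232, -0.2979293167591095), 0.04795137047767639) ((607.3859252929688, -298.0594482421875), (94.6749496459961, 94.7606430053711), 1.6593700647354126) 0.007979762804512772
316.49222641509436 172.69916981132076
```

View pics/wrist2.png

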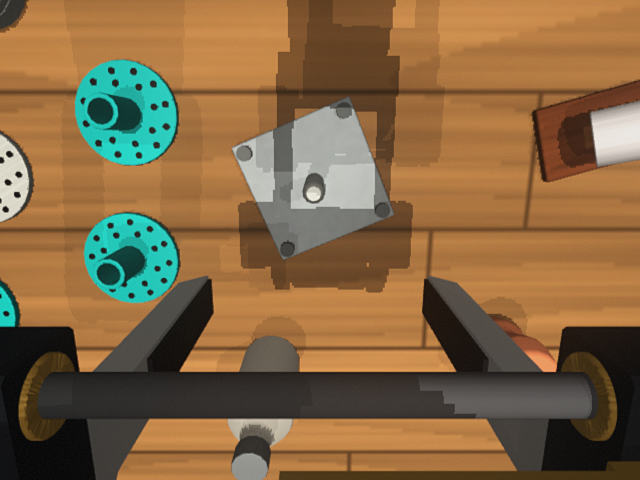

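View pics/wrist3.png

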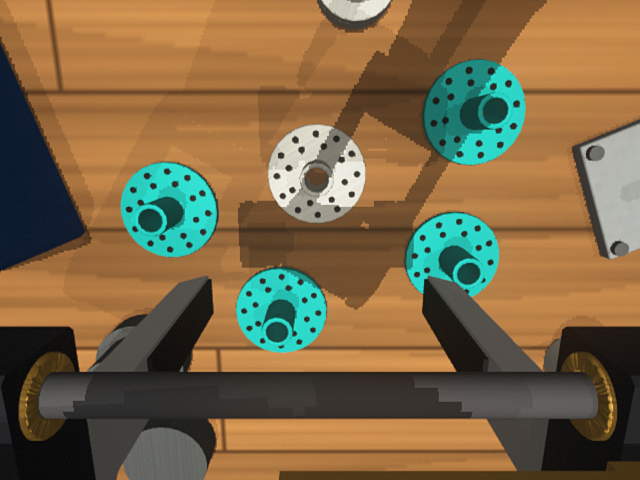

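Emit:
drive_tool --commands '[[[0, -0.007, -0.125, 0], [0.1, 0, 0, 0], [0.15, 0, 0, 0], [0.15, 0, 0, 0], [0.15, 0, 0, 0], [0.15, 0, 0, 0], [0.1, 0, 0, 0], [0.06, 0, 0, 0], [0, 0, 0, 0], [0, 0, 0, 0], [0, 0, 0, 0]]]'

```text
time: 4.7
tool_pos: [0.6091, -0.3007, 0.0333]
ee_rot: [-0.521, 1.566, -0.524]
wrist_force: [0.7, -0.1, 0.1]
width: 0.0938
```

Emit:
drive_tool --commands '[[[0.02, 0.008, -0.005, 0], [0, 0, 0, 0], [0, 0, 0, 0]]]'

```text
time: 5.0
tool_pos: [0.6062, -0.2982, 0.0258]
ee_rot: [-0.329, 1.57, -0.333]
wrist_force: [-0.3, -0.0, 1.0]
width: 0.0938
```

Emit:
drive_tool --commands '[[[0, 0, 0, 0], [0, 0, 0, 0], [0, 0, 0, 0], [0, 0, 0, 0], [0, 0, 0, 0], [0, 0, 0, 0], [0, 0, 0, 0], [0, 0, 0, 0]]]' --grip 0

```text
time: 5.8
tool_pos: [0.6062, -0.2981, 0.0254]
ee_rot: [1.627, 1.571, 1.623]
wrist_force: [-0.1, 0.6, -0.3]
width: 0.033
```

Emit:
drive_tool --commands '[[[0, 0, 0, 0], [0, 0, 0, 0], [-0.02, 0, 0, 0], [-0.04, 0, 0, 0], [-0.08, 0, 0, 0], [-0.1, 0, 0, 0], [-0.1, 0, 0, 0], [-0.1, 0, 0, 0], [-0.06, 0, 0, 0], [0, 0, 0, 0], [0, 0, 0, 0]]]'

```text
time: 6.9
tool_pos: [0.606, -0.2981, 0.1499]
ee_rot: [2.573, 1.57, 2.569]
wrist_force: [-0.7, 0.1, -3.0]
width: 0.0297
```

Run:
```python
from h import *
s=snap("wrist","4"); s=snap("scene","4")
from bench import robot
o=robot.get_obs(); print(o["tool_pos"],o["ee_rot"],o["wrist_force"],o["width"])
```

```text
[ 0.60529768 -0.29765111  0.14810669] [2.59033565 1.56689367 2.58685002] [ 0.14698646 -0.00404087 -3.3583934 ] 0.029911233843414063
```

View pics/wrist4.png

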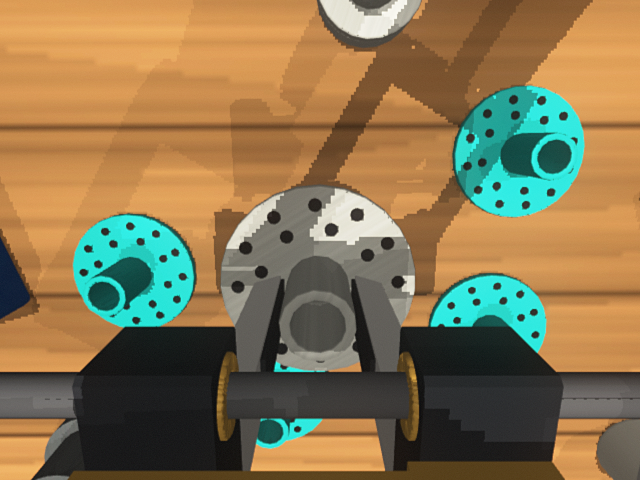

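Run:
```python
from h import *
s=dict(np.load("wrist4.npz"));w=cloud(s)
v0=(.606,-.298)
p,m=sel(w,v0,.06,.11,.145); 
print(len(p),p.mean(0))
m[320:]=False  # disc upper face portion
p=w[m]; print(np.percentile(p[:,2],[5,50,95]))
A=np.c_[p[:,:2],np.ones(len(p))]; k=np.median(p[:,2]); q=p[abs(p[:,2]-k)<.004]; print("plane",np.linalg.lstsq(np.c_[q[:,:2],np.ones(len(q))],q[:,2],rcond=None)[0])
# outer edge points: farthest from center by angle
ang=np.arctan2(q[:,1]-v0[1],q[:,0]-v0[0]); r=np.hypot(q[:,0]-v0[0],q[:,1]-v0[1]); E=[]
for a in np.arange(-np.pi,np.pi,.08):
    k=(ang>=a)&(ang<a+.08)
    if k.sum()>3:
        i=np.argmax(np.where(k,r,0)); 
        if r[i]>.04: E.append(q[i,:2])
E=np.array(E); print(len(E),circ(E))
s=dict(np.load("scene4.npz"));w=cloud(s)
p,m=sel(w,v0,.06,.1,.15);print(len(p),np.median(p[:,2]),cv2.minEnclosingCircle(p[:,:2].astype(np.float32)))
```

```text
17226 [ 0.5923565  -0.29866272  0.13261418]
[0.13120454 0.13241405 0.13386963]
plane [ 0.00263449 -0.00020143  0.1307699 ]
52 (array([ 0.60685594, -0.29865713]), np.float64(0.04746748062158781))
824 0.1315295223424246 ((0.6090313196182251, -0.2986234128475189), 0.04863743484020233)
```

Emit:
drive_tool --commands '[[[0, 0.05, 0.026, 0], [0, 0.1, 0, 0], [0, 0.15, 0, 0], [0, 0.15, 0, 0], [0, 0.15, 0, 0], [0, 0.15, 0, 0], [0, 0.15, 0, 0], [0, 0.15, 0, 0], [0, 0.15, 0, 0], [0, 0.08, 0, 0], [0, 0.022, 0, 0], [0, 0, 0, 0], [0, 0, 0, 0], [0, 0, 0, 0]]]'

```text
time: 8.4
tool_pos: [0.6139, 0.026, 0.1503]
ee_rot: [-2.32, 1.57, -2.325]
wrist_force: [0.1, -0.2, -2.5]
width: 0.0296
```

```bash
python3 - <<'E'
from h import *
s=snap("wrist","5"); s2=snap("scene","5");
from bench import robot
o=robot.get_obs(); print(o["tool_pos"],o["ee_rot"],o["wrist_force"],o["width"])
w=cloud(s); c=(.6134,.0274)
p,m=sel(w,c,.06,.11,.145); m[320:]=False
q=w[m]; v0=c
ang=np.arctan2(q[:,1]-v0[1],q[:,0]-v0[0]); r=np.hypot(q[:,0]-v0[0],q[:,1]-v0[1]); E=[]
for a in np.arange(-np.pi,np.pi,.08):
    k=(ang>=a)&(ang<a+.08)
    if k.sum()>3:
        i=np.argmax(np.where(k,r,0)); 
        if r[i]>.04: E.append(q[i,:2])
E=np.array(E); print("disc",len(E),circ(E),np.median(q[:,2]))
for a,b in [(.08,.108)]:
    p,m=sel(w,c,.03,a,b); print(len(p)); 
    if len(p)>5: print(cv2.minEnclosingCircle(p[:,:2].astype(np.float32)))
w=cloud(s2); p,m=sel(w,c,.03,.08,.105); print("post",len(p),cv2.minEnclosingCircle(p[:,:2].astype(np.float32)) if len(p)>3 else 0)
p,m=sel(w,c,.065,.12,.15);print(cv2.minEnclosingCircle(p[:,:2].astype(np.float32)))
E
python3 -c "
import cv2
a=cv2.imread('pics/wrist5.png');b=cv2.imread('pics/scene5.png')[160:290,280:440]
cv2.imwrite('pics/c5.png',cv2.resize(b,(640,520)))"
```

```text
[0.61390563 0.02605157 0.15037765] [-2.26489801  1.57066149 -2.27023806] [-0.15809366  0.60903284 -2.39910725] 0.02982169831008511
disc 53 (array([0.61461397, 0.02536344]), np.float64(0.047382521382581894)) 0.13277331713225618
0
post 1 0
((0.6178531050682068, 0.024433819577097893), 0.048754800111055374)
```

View pics/wrist5.png

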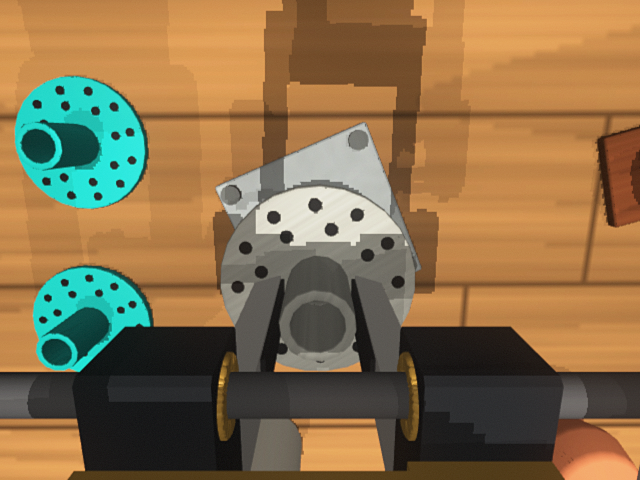

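View pics/c5.png

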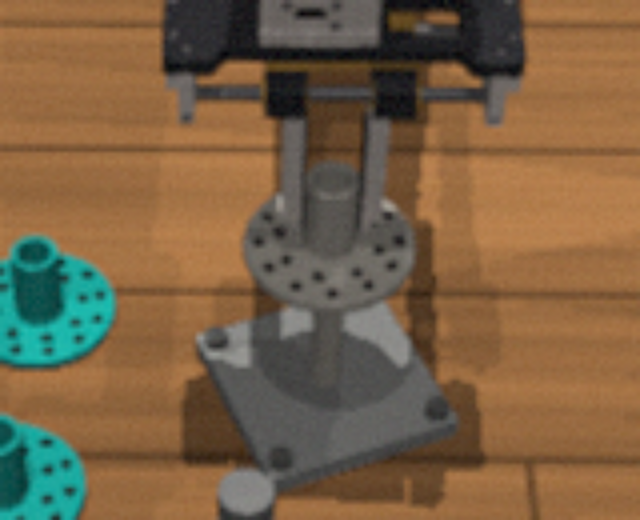

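Emit:
drive_tool --commands '[[[0, 0.006, -0.004, 0], [0.04, 0, 0, 0], [0.03, 0, 0, 0], [0.02, 0, 0, 0], [0, 0, 0, 0], [0, 0, 0, 0]]]'

```text
time: 9.1
tool_pos: [0.6127, 0.0288, 0.1276]
ee_rot: [3.036, 1.57, 3.033]
wrist_force: [0.5, -0.6, -3.0]
width: 0.0297
```

Emit:
drive_tool --commands '[[[0.015, 0, 0, 0], [0.015, 0, 0, 0], [0.015, 0, 0, 0], [0, 0, 0, 0]]]'

```text
time: 9.5
tool_pos: [0.6123, 0.0288, 0.1158]
ee_rot: [3.064, 1.569, 3.06]
wrist_force: [0.9, -0.6, -2.6]
width: 0.03
```

Emit:
drive_tool --commands '[[[0.03, 0, 0, 0], [0.03, 0, 0, 0], [0.03, 0, 0, 0], [0.03, 0, 0, 0], [0, 0, 0, 0]]]'

```text
time: 10.0
tool_pos: [0.6117, 0.0289, 0.0846]
ee_rot: [3.077, 1.567, 3.073]
wrist_force: [-0.3, -0.5, -1.9]
width: 0.0297
```

Emit:
drive_tool --commands '[[[0.03, 0, 0, 0], [0.03, 0, 0, 0], [0.03, 0, 0, 0], [0.03, 0, 0, 0], [0.02, 0, 0, 0], [0.01, 0, 0, 0], [0, 0, 0, 0], [0, 0, 0, 0]]]'

```text
time: 10.8
tool_pos: [0.6131, 0.0288, 0.0495]
ee_rot: [0.106, 1.57, 0.103]
wrist_force: [-0.4, 0.8, -2.2]
width: 0.0297
```

Emit:
drive_tool --commands '[[[0.015, 0, 0, 0], [0.008, 0, 0, 0], [0.008, 0, 0, 0], [0, 0, 0, 0], [0, 0, 0, 0]]]'

```text
time: 11.3
tool_pos: [0.6129, 0.0288, 0.0414]
ee_rot: [0.685, 1.571, 0.681]
wrist_force: [0.2, -0.6, -2.4]
width: 0.0298
```

Emit:
drive_tool --commands '[[[0.004, 0, 0, 0], [0.004, 0, 0, 0], [0, 0, 0, 0], [0, 0, 0, 0]]]'

```text
time: 11.7
tool_pos: [0.613, 0.0288, 0.0414]
ee_rot: [-0.02, 1.57, -0.024]
wrist_force: [-4.1, -0.4, 5.5]
width: 0.03
```

Emit:
drive_tool --commands '[[[0, 0, 0, 0], [0, 0, 0, 0], [0, 0, 0, 0], [0, 0, 0, 0], [0, 0, 0, 0], [0, 0, 0, 0], [0, 0, 0, 0], [-0.05, 0, 0, 0], [-0.15, 0, 0, 0], [-0.15, 0, 0, 0], [-0.15, 0, 0, 0], [-0.15, 0, 0.1, 0], [-0.1, 0, 0, 0], [0, 0, 0, 0], [0, 0, 0, 0]]]' --grip 1

```text
time: 13.2
tool_pos: [0.6379, 0.0287, 0.2274]
ee_rot: [0.056, 1.57, 0.052]
wrist_force: [-0.5, 0.2, -0.4]
width: 0.0936
```

Run:
```python
from h import *
s=snap("wrist","6")
from bench import robot
o=robot.get_obs(); print(o["tool_pos"],o["wrist_force"],o["width"])
w=cloud(s); c=(.6134,.0274)
for nm,r,a,b in [("post",.02,.09,.105),("hub",.025,.066,.078),("disc",.055,.02,.03)]:
    p,m=sel(w,c,r,a,b); print(nm,len(p))
    if len(p)>5: print(cv2.minEnclosingCircle(p[:,:2].astype(np.float32)),np.median(p[:,2]))
```

```text
[0.6370974  0.02877539 0.2256922 ] [-0.08485921  0.86949934 -0.96178553] 0.09397617143370159
post 447
((0.6134543418884277, 0.02736782841384411), 0.009068706072866917) 0.09813665144667794
hub 566
((0.6143986582756042, 0.028186511248350143), 0.014979105442762375) 0.07172288683438025
disc 7632
((0.6145309209823608, 0.028158407658338547), 0.04807570204138756) 0.023966483501611964
```

View pics/wrist6.png

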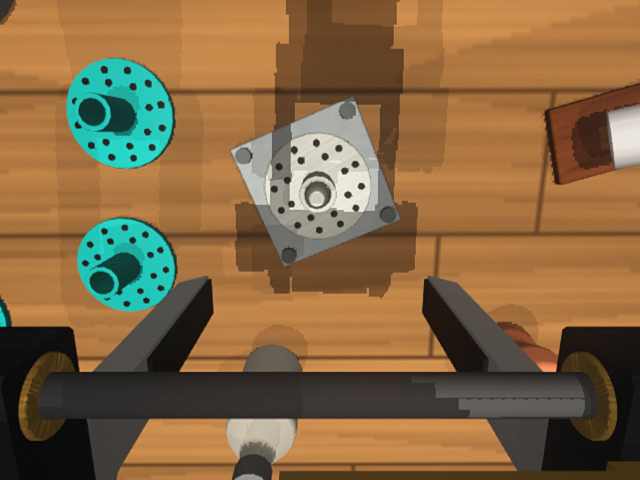

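Emit:
drive_tool --commands '[[[-0.02, 0.1335, -0.0355, 0], [-0.02, 0.1335, -0.0355, 0], [-0.02, 0.1335, -0.0355, 0], [0, 0.1335, -0.0355, 0], [0, 0.1335, -0.0355, 0], [0, 0.1335, -0.0355, 0], [0, 0.1335, -0.0355, 0], [0, 0.1335, -0.0355, 0], [0, 0, 0, 0.023], [0, 0, 0, 0.023], [0, 0, 0, 0.023], [0, 0, 0, 0.023], [0, 0, 0, 0.023], [0, 0, 0, 0.023], [0, 0, 0, 0.023], [0, 0, 0, 0.023], [0, 0, 0, 0.023], [0, 0, 0, 0], [0, 0, 0, 0]]]'

```text
time: 15.15
tool_pos: [0.567, 0.2956, 0.24]
ee_rot: [-1.469, 1.567, -2.77]
wrist_force: [0.1, -0.3, -0.8]
width: 0.0938
```

Run:
```python
from h import *
from scipy.optimize import least_squares
from scipy.spatial.transform import Rotation as R
s=snap("wrist","7")
from bench import robot
o=robot.get_obs(); M=R.from_euler('xyz',o["ee_rot"]).as_matrix(); print(o["tool_pos"],"y az",np.degrees(np.arctan2(M[1,1],M[0,1])),o["joint_positions"][5])
w=cloud(s); px=s["pixels"].astype(int)
m=(np.hypot(w[...,0]-.566,w[...,1]-.296)<.06)&(w[...,2]>.045)&(w[...,2]<.11)&(px.max(-1)-px.min(-1)<40)
p=w[m]; print(len(p),p.min(0),p.max(0))
def ax(q): return np.array([np.cos(q[3])*np.cos(q[4]),np.sin(q[3])*np.cos(q[4]),np.sin(q[4])])
def f(q,p):
    d=p-q[:3]; a=ax(q); return np.linalg.norm(d-np.outer(d@a,a),axis=1)-.024
r=least_squares(f,[.566,.296,.06,1.84,.52],args=(p,),loss="soft_l1",f_scale=.001); q=r.x;a=ax(q)
t=(p-q[:3])@a; lo,hi=np.percentile(t,[.5,99.5]); c=q[:3]+a*(lo+hi)/2
print("mid",c.round(4),"az",np.degrees(q[3]),"el",np.degrees(q[4]),hi-lo,np.sqrt((f(q,p)**2).mean()))
# rest things below
P=(w-np.array([.566,.296,0])); 
b=np.array([np.cos(q[3]),np.sin(q[3])]); l=np.array([-b[1],b[0]])
L=P[...,:2]@b; T=P[...,:2]@l
mm=(abs(T)<.04)&(abs(L)<.08)&(w[...,2]>.012)&~m
for lo in np.arange(-.08,.08,.008):
    k=mm&(L>lo)&(L<lo+.008)
    if k.sum()>3: print(round(lo,3),k.sum(),"z",w[k][:,2].min().round(3),w[k][:,2].max().round(3),"T",T[k].min().round(3),T[k].max().round(3))
```

```text
[0.56716129 0.2957071  0.24051001] y az 15.42823543508307 0.12270874141091123
4705 [0.53651558 0.25633063 0.04617874] [0.59666539 0.33512288 0.09792053]
mid [0.5663 0.2967 0.0616] az 106.00823297907922 el 31.543906072462473 0.06307655752943786 0.002959519405884733
-0.04 7 z 0.012 0.063 T -0.032 0.02
-0.032 6 z 0.047 0.055 T -0.024 0.023
0.008 11 z 0.071 0.363 T -0.036 -0.014
0.016 10025 z 0.012 0.367 T -0.04 0.04
0.024 14184 z 0.012 0.357 T -0.04 0.04
0.032 155 z 0.012 0.063 T -0.031 0.022
0.04 14 z 0.012 0.054 T -0.031 0.024
```

View pics/wrist7.png

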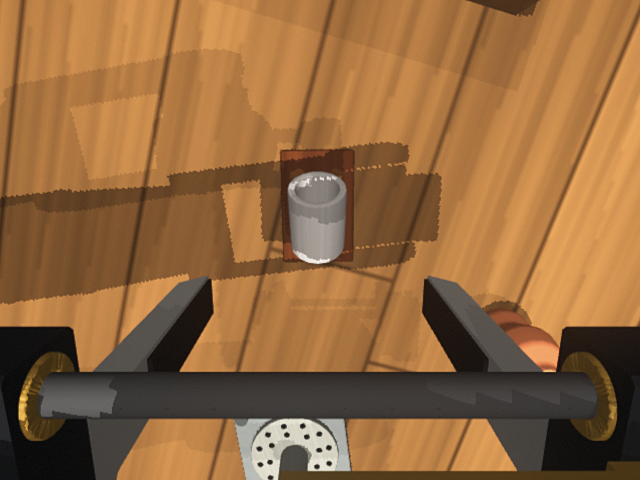

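Emit:
drive_tool --commands '[[[0.1, -0.003, -0.06, 0], [0.15, 0, 0, 0], [0.15, 0, 0, 0], [0.15, 0, 0, 0], [0.13, 0, 0, 0], [0.08, 0, 0, 0], [0, 0, 0, 0], [0, 0, 0, 0]]]'

```text
time: 16.0
tool_pos: [0.563, 0.3102, 0.052]
ee_rot: [-1.617, 1.57, -2.92]
wrist_force: [0.3, 0.6, 0.5]
width: 0.094
```

Emit:
drive_tool --commands '[[[0, 0, 0, 0], [0, 0, 0, 0], [0, 0, 0, 0], [0, 0, 0, 0], [0, 0, 0, 0], [0, 0, 0, 0], [0, 0, 0, 0], [0, 0, 0, 0]]]' --grip 0

```text
time: 16.8
tool_pos: [0.5621, 0.31, 0.0522]
ee_rot: [-1.547, 1.569, -2.851]
wrist_force: [-5.4, -2.7, 4.8]
width: 0.0495
```

Emit:
drive_tool --commands '[[[-0.02, 0, 0, 0], [-0.02, 0, 0, 0], [-0.02, 0, 0, 0], [0, 0, 0, 0], [0, 0, 0, 0]]]'

```text
time: 17.3
tool_pos: [0.5634, 0.3103, 0.0671]
ee_rot: [1.827, 1.57, 0.523]
wrist_force: [0.1, 0.7, -3.2]
width: 0.0496
```

Run:
```python
from h import *
s=snap("wrist","8");s=snap("scene","8")
from bench import robot
o=robot.get_obs();print(o["tool_pos"],o["wrist_force"],o["width"])
i=s["pixels"][180:280,410:540,::-1]; cv2.imwrite("pics/c8.png",cv2.resize(i,None,fx=5,fy=5,interpolation=cv2.INTER_CUBIC))
```

```text
[0.56301614 0.31016325 0.06665465] [ 0.34368758 -0.42273994 -2.5327553 ] 0.04972335071220809
```

View pics/c8.png

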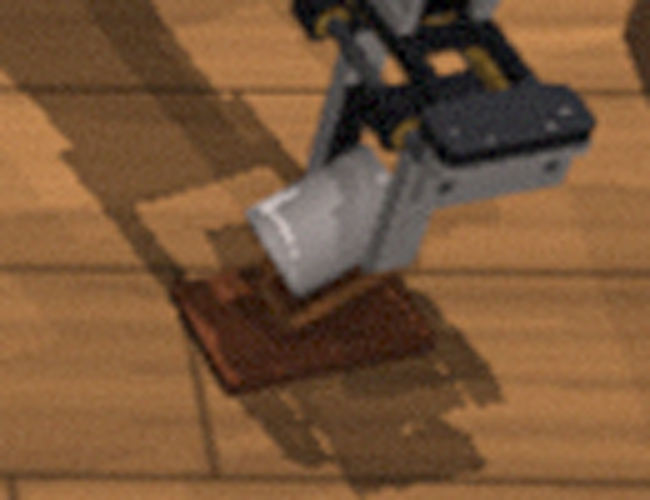

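View pics/wrist8.png

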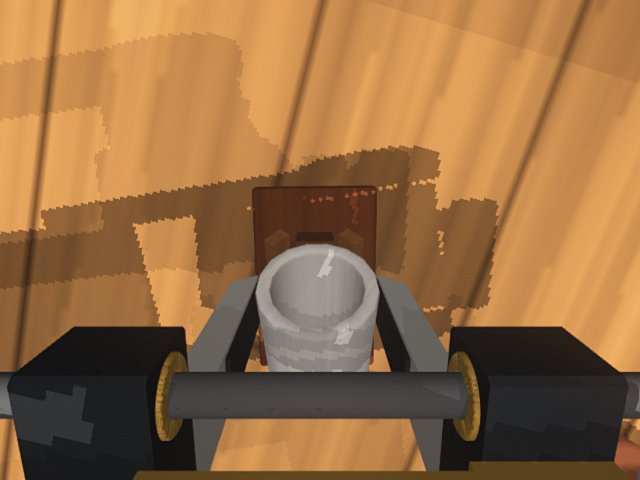

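Emit:
drive_tool --commands '[[[0.02, 0, 0, 0], [0.02, 0, 0, 0], [0.018, 0, 0, 0], [0, 0, 0, 0], [-0.007, 0, 0.0125, 0], [-0.007, 0, 0.0125, 0], [-0.006, 0, 0.0125, 0], [-0.006, 0, 0.0125, 0], [0, 0, 0, 0], [0, 0, 0, 0]]]'

```text
time: 18.4
tool_pos: [0.5665, 0.2989, 0.0595]
ee_rot: [2.54, 1.569, 1.236]
wrist_force: [-1.9, 3.2, -0.1]
width: 0.0496
```

```bash
cat > look.py <<'E'
import sys
from h import *
t=sys.argv[1]
s=snap("wrist",t);s2=snap("scene",t)
from bench import robot
o=robot.get_obs();print(o["tool_pos"].round(4),o["wrist_force"].round(1),o["width"].round(4))
u,v=proj(s2,o["tool_pos"])[0].astype(int)
i=s2["pixels"][max(v-50,0):v+50,max(u-60,0):u+60,::-1]; i=cv2.resize(i,(480,400),interpolation=cv2.INTER_CUBIC)
j=cv2.resize(s["pixels"][...,::-1],(320,240)); 
c=np.zeros((400,800,3),np.uint8); c[:,:480]=i; c[:240,480:]=j; cv2.imwrite(f"pics/look{t}.png",c)
E
python3 look.py 9
```

```text
Traceback (most recent call last):
  File "look.py", line 6, in <module>
    o=robot.get_obs();print(o["tool_pos"].round(4),o["wrist_force"].round(1),o["width"].round(4))
                                                                             ^^^^^^^^^^^^^^^^
AttributeError: 'float' object has no attribute 'round'
```

```bash
sed -i 's/o\["width"\].round(4)/round(o["width"],4)/' look.py; python3 look.py 9
```

```text
[0.5665 0.2989 0.0595] [-2.2  4.3 -0.4] 0.0497
```

View pics/look9.png

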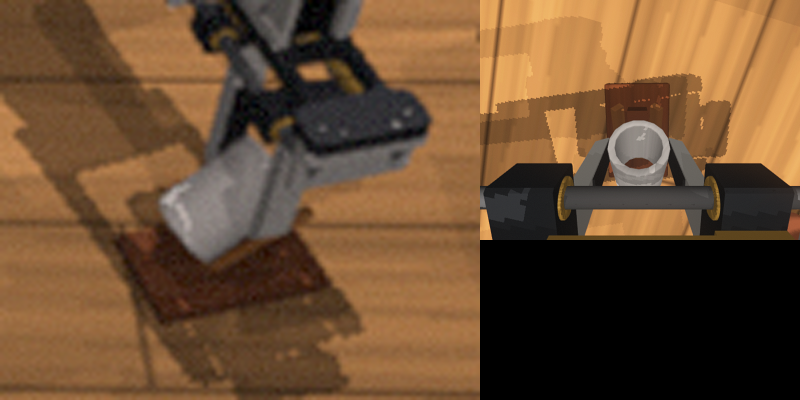

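The tube is tilting up in the grip about the stop (rim at wrist view (640,148), rounder than before). I'll continue the arc.

Emit:
drive_tool --commands '[[[-0.005, 0, 0.013, 0], [-0.004, 0, 0.013, 0], [-0.004, 0, 0.013, 0], [-0.002, 0, 0.013, 0], [0, 0, 0, 0]]]'

```text
time: 19.1
tool_pos: [0.5704, 0.2837, 0.0623]
ee_rot: [-0.096, 1.568, -1.401]
wrist_force: [-0.3, 0.8, -2.8]
width: 0.05
```

Emit:
drive_tool --commands '[[[-0.001, 0, 0.0135, 0], [0, 0, 0.0135, 0], [0, 0, 0.0135, 0], [0, 0, 0.0135, 0], [0, 0, 0, 0]]]'

```text
time: 19.6
tool_pos: [0.5736, 0.2719, 0.063]
ee_rot: [-0.035, 1.57, -1.34]
wrist_force: [0.2, 0.3, -3.2]
width: 0.0496
```

```bash
python3 look.py 10
```

```text
[0.5734 0.2725 0.063 ] [ 0.2  0.4 -3.5] 0.0498
```

View pics/look10.png

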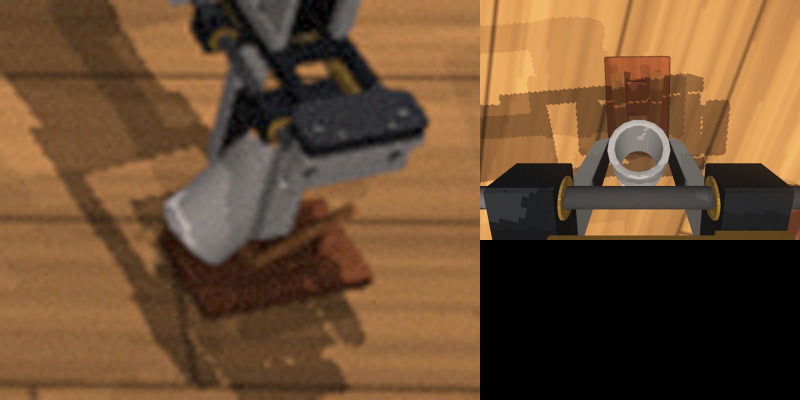

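```bash
cat > tilt.py <<'E'
import sys
from h import *
from scipy.optimize import least_squares
from scipy.spatial.transform import Rotation as R
from bench import robot
o=robot.get_obs(); T=o["tool_pos"]; M=R.from_euler('xyz',o["ee_rot"]).as_matrix()
for n in ("scene","wrist"):
    s=dict(np.load(n+sys.argv[1]+".npz")); w=cloud(s); px=s["pixels"].astype(int)
    L=(w-T)@M   # tool coords
    m=(abs(L[...,1])<.0235)&(abs(L[...,2])<.06)&(L[...,0]>-.07)&(L[...,0]<.06)&(px.max(-1)-px.min(-1)<30)&(px.min(-1)>60)
    p=L[m]; 
    if len(p)<30: print(n,len(p)); continue
    # axis in tool x-z plane: dir=( -sin e, 0, -cos e); through pinch point y=q1,x=q2
    def f(q,inn=False):
        a=np.array([-np.sin(q[0]),0,-np.cos(q[0])]); d=p-np.array([-.019+q[2],q[1],0])
        r=np.linalg.norm(d-np.outer(d@a,a),axis=1); return np.where(abs(r-.024)<abs(r-.018),r-.024,r-.018)
    best=min((least_squares(f,[e,0,0],loss="soft_l1",f_scale=.001) for e in np.radians([30,40,50,60,70,80,90])),key=lambda r:r.cost)
    q=best.x; a=np.array([-np.sin(q[0]),0,-np.cos(q[0])]); t=(p-np.array([-.019+q[2],q[1],0]))@a
    print(n,len(p),"el",np.degrees(q[0]).round(1),q[1:].round(4),"ends",np.percentile(t,[1,99]).round(4),"rms",np.sqrt((best.fun**2).mean()).round(4))
E
python3 tilt.py 10; python3 tilt.py 9; python3 tilt.py 8
```

```text
scene 457 el 50.0 [-0.0012 -0.0057] ends [-0.0531  0.0102] rms 0.0037
wrist 11217 el 48.9 [0.0004 0.0026] ends [-0.0434  0.0172] rms 0.0015
scene 450 el 43.9 [0.0013 0.0305] ends [-0.0095  0.0524] rms 0.0019
wrist 12586 el 42.0 [0.0007 0.0307] ends [-0.0075  0.0537] rms 0.0015
scene 432 el 30.2 [-0.0014  0.0146] ends [-0.0059  0.0553] rms 0.0018
wrist 12882 el 29.8 [0.0007 0.0205] ends [0.0115 0.0608] rms 0.0017
```

Emit:
drive_tool --commands '[[[-0.04, 0, 0, 0], [-0.02, -0.06, 0.015, 0], [0, -0.1, 0.02, 0], [0, -0.1, 0.02, 0], [0, -0.1, 0.02, 0], [0, -0.1, 0.02, 0], [0.04, -0.06, 0, 0], [0.05, 0, 0, 0], [0.04, 0, 0, 0], [0.02, 0, 0, 0], [0.01, 0, 0, 0], [0, 0, 0, 0], [0, 0, 0, 0]]]'

```text
time: 21.0
tool_pos: [0.4548, 0.2156, 0.0382]
ee_rot: [1.729, 1.57, 0.425]
wrist_force: [-0.6, 0.3, -1.9]
width: 0.0494
```

```bash
python3 look.py 11; python3 tilt.py 11
```

```text
[0.4548 0.2156 0.0384] [ 0.1 -0.1 -2.3] 0.0499
scene 360 el 50.2 [-0.0007 -0.0059] ends [-0.0524  0.0101] rms 0.0044
wrist 11174 el 48.9 [0.0004 0.0034] ends [-0.0423  0.018 ] rms 0.0013
```

View pics/look11.png

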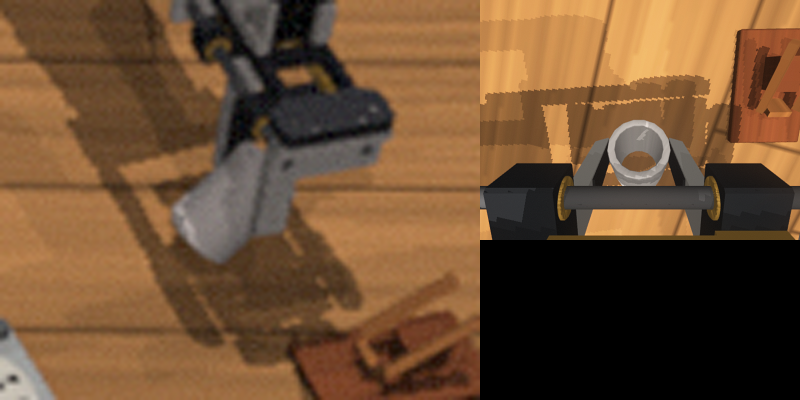

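Emit:
drive_tool --commands '[[[0.006, 0, 0.008, 0], [0.006, 0, 0.008, 0], [0.004, 0, 0.008, 0], [0.004, 0, 0.008, 0], [0, 0, 0, 0]]]'

```text
time: 21.6
tool_pos: [0.4567, 0.2083, 0.034]
ee_rot: [2.343, 1.569, 1.039]
wrist_force: [-2.4, 2.9, 2.8]
width: 0.0498
```

Emit:
drive_tool --commands '[[[0.004, 0, 0.01, 0], [0.004, 0, 0.01, 0], [0, 0, 0, 0]]]'

```text
time: 21.9
tool_pos: [0.4585, 0.2053, 0.0339]
ee_rot: [2.421, 1.565, 1.117]
wrist_force: [-4.7, 5.2, 10.7]
width: 0.0495
```

Emit:
drive_tool --commands '[[[0.001, 0, 0.012, 0], [0.001, 0, 0.012, 0], [0.001, 0, 0.012, 0], [0.001, 0, 0.012, 0], [0, 0, 0, 0]]]'

```text
time: 22.4
tool_pos: [0.4625, 0.1938, 0.034]
ee_rot: [2.184, 1.563, 0.879]
wrist_force: [-3.9, 5.0, 13.6]
width: 0.0499
```

```bash
python3 look.py 12; python3 tilt.py 12
```

```text
[0.4625 0.1938 0.034 ] [-3.8  5.3 13.8] 0.0495
scene 358 el 64.1 [0.0008 0.0021] ends [-0.0438  0.0195] rms 0.0042
wrist 8829 el 62.3 [0.0004 0.0048] ends [-0.0377  0.022 ] rms 0.0015
```

Emit:
drive_tool --commands '[[[0.001, 0, 0.013, 0], [0.002, 0, 0.013, 0], [0.003, 0, 0.013, 0], [0.003, 0, 0.013, 0], [0, 0, 0, 0]]]'

```text
time: 23.0
tool_pos: [0.4672, 0.1803, 0.0317]
ee_rot: [1.793, 1.562, 0.489]
wrist_force: [-1.0, 2.8, 11.8]
width: 0.0497
```

Emit:
drive_tool --commands '[[[0.003, 0, 0.012, 0], [0.004, 0, 0.012, 0], [0.004, 0, 0.01, 0], [0, 0, 0, 0]]]'

```text
time: 23.4
tool_pos: [0.4702, 0.1718, 0.0288]
ee_rot: [1.665, 1.561, 0.36]
wrist_force: [0.7, 1.4, 10.0]
width: 0.0494
```

```bash
python3 look.py 13; python3 tilt.py 13
```

```text
[0.4702 0.1718 0.0288] [ 0.1  1.7 10.4] 0.0495
scene 287 el 85.1 [0.0005 0.0463] ends [0.0008 0.0671] rms 0.0021
wrist 12168 el 85.5 [0.0004 0.0513] ends [0.0086 0.0703] rms 0.0012
```

View pics/look13.png

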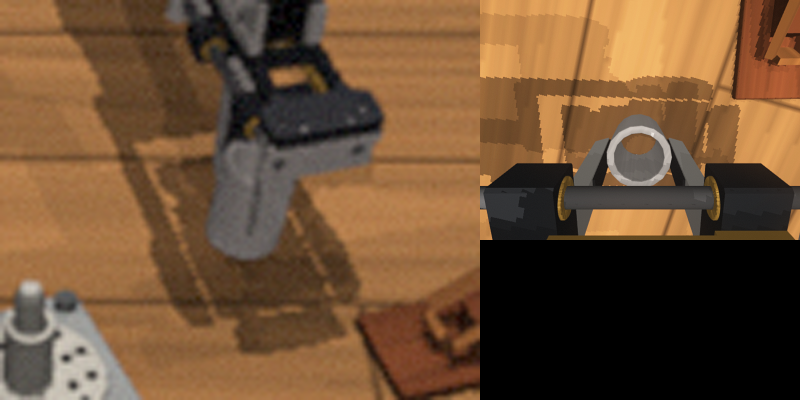

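Emit:
drive_tool --commands '[[[0.004, 0, 0.008, 0], [0.003, 0, 0.006, 0], [0, 0, 0, 0]]]'

```text
time: 23.8
tool_pos: [0.4716, 0.168, 0.0273]
ee_rot: [1.54, 1.561, 0.235]
wrist_force: [0.5, -0.8, 10.9]
width: 0.0489
```

Emit:
drive_tool --commands '[[[0, 0, 0, 0], [0, 0, 0, 0], [0, 0, 0, 0], [0, 0, 0, 0], [0, 0, 0, 0], [0, 0, 0, 0], [0, 0, 0, 0], [0, 0, 0, 0]]]' --grip 1

```text
time: 24.6
tool_pos: [0.4674, 0.1672, 0.0232]
ee_rot: [-2.611, 1.571, 2.368]
wrist_force: [-0.0, -0.8, -0.1]
width: 0.0941
```

Emit:
drive_tool --commands '[[[-0.05, 0, 0, 0], [-0.1, 0, 0, 0], [-0.15, 0, 0, 0], [-0.15, 0, 0, 0], [-0.15, 0, 0, 0], [-0.1, 0, 0, 0], [0, 0, 0, 0], [0, 0, 0, 0]]]'

```text
time: 25.4
tool_pos: [0.4676, 0.1673, 0.1989]
ee_rot: [1.564, 1.569, 0.26]
wrist_force: [0.1, -0.0, -0.3]
width: 0.0941
```

```bash
python3 look.py 14
python3 - <<'E'
from h import *
for n in ("wrist","scene"):
    s=dict(np.load(n+"14.npz")); w=cloud(s); p,m=sel(w,(.47,.167),.05,.05,.09)
    print(n,len(p),np.median(p[:,2]),cv2.minEnclosingCircle(p[p[:,2]>.058][:,:2].astype(np.float32)))
    q=p[p[:,2]>.06]; print(np.linalg.lstsq(np.c_[q[:,:2],np.ones(len(q))],q[:,2],rcond=None)[0])
E
```

```text
[0.4665 0.1669 0.1966] [-0.9  0.2 -1.3] 0.0938
wrist 1635 0.06350497880481444 ((0.4708806872367859, 0.17224617302417755), 0.02411462739109993)
[0.00200565 0.00033437 0.06260016]
scene 213 0.060913328435430764 ((0.47256287932395935, 0.1710362434387207), 0.026043783873319626)
[0.01148438 0.00110259 0.05764928]
```

View pics/look14.png

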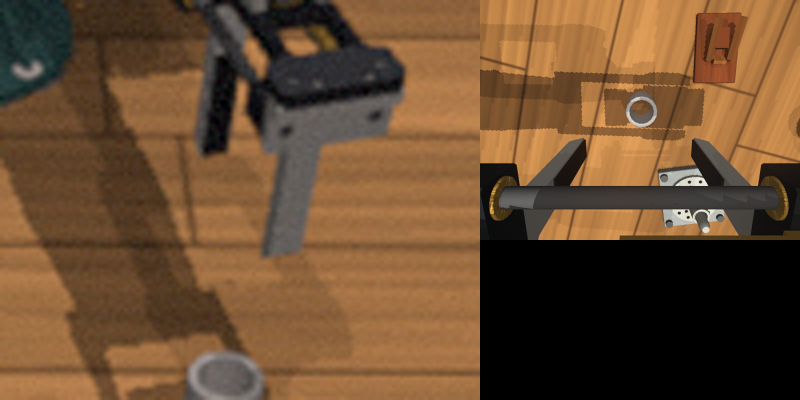

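Emit:
drive_tool --commands '[[[0, 0, 0, -0.023], [0, 0, 0, -0.023], [0, 0, 0, -0.023], [0, 0, 0, -0.023], [0, 0, 0, -0.023], [0, 0, 0, -0.023], [0, 0, 0, -0.023], [0, 0, 0, -0.023], [0, 0, 0, -0.023], [0, 0.018, 0.014, 0], [0.1, 0, 0, 0], [0.15, 0, 0, 0], [0.1, 0, 0, 0], [0, 0, 0, 0], [0, 0, 0, 0], [0, 0, 0, 0]]]'

```text
time: 27.1
tool_pos: [0.472, 0.1721, 0.1124]
ee_rot: [0.282, 1.568, 0.278]
wrist_force: [0.4, -0.3, 0.1]
width: 0.0941
```

```bash
python3 look.py 15
python3 - <<'E'
from h import *
for n in ("wrist","scene"):
    s=dict(np.load(n+"15.npz")); w=cloud(s); p,m=sel(w,(.471,.172),.04,.055,.075)
    print(n,len(p)); 
    if len(p)>9: print(np.median(p[:,2]),cv2.minEnclosingCircle(p[p[:,2]>.058][:,:2].astype(np.float32)))
E
```

```text
[0.4722 0.172  0.1127] [-0.  -0.3  0.8] 0.0942
wrist 2822
0.06348725902109316 ((0.4708881676197052, 0.17274482548236847), 0.024106770753860474)
scene 166
0.06254708847020671 ((0.472552627325058, 0.1701839566230774), 0.025407206267118454)
```

View pics/look15.png

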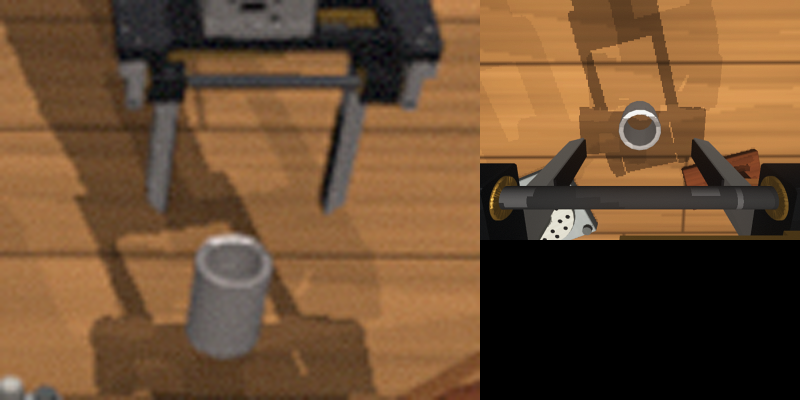

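Emit:
drive_tool --commands '[[[0.08, 0.002, -0.004, 0], [0.1, 0, 0, 0], [0.1, 0, 0, 0], [0.05, 0, 0, 0], [0, 0, 0, 0], [0, 0, 0, 0]]]'

```text
time: 27.8
tool_pos: [0.4709, 0.1724, 0.0295]
ee_rot: [0.291, 1.569, 0.287]
wrist_force: [-1.0, -0.4, -0.5]
width: 0.0936
```

Emit:
drive_tool --commands '[[[0, 0, 0, 0], [0, 0, 0, 0], [0, 0, 0, 0], [0, 0, 0, 0], [0, 0, 0, 0], [0, 0, 0, 0], [0, 0, 0, 0], [0, 0, 0, 0]]]' --grip 0

```text
time: 28.6
tool_pos: [0.47, 0.1725, 0.0283]
ee_rot: [1.236, 1.57, 1.233]
wrist_force: [0.6, 1.1, 0.0]
width: 0.0495
```

Emit:
drive_tool --commands '[[[-0.03, 0, 0, 0], [-0.06, 0, 0, 0], [-0.1, 0, 0, 0], [-0.1, 0, 0, 0], [-0.1, 0, 0, 0], [-0.05, 0, 0, 0], [0, 0, 0, 0], [0, 0, 0, 0]]]'

```text
time: 29.4
tool_pos: [0.4693, 0.1719, 0.1371]
ee_rot: [-2.869, 1.569, -2.872]
wrist_force: [-0.6, -0.4, -2.4]
width: 0.0499
```

```bash
python3 look.py 16
python3 - <<'E'
from h import *
for n in ("wrist","scene"):
    s=dict(np.load(n+"16.npz")); w=cloud(s); p,m=sel(w,(.471,.172),.035,.165,.185)
    if n=="wrist": m[340:]=False
    p=w[m]; print(n,len(p)); 
    if len(p)>9:
        z=np.percentile(p[:,2],90); q=p[abs(p[:,2]-z)<.003]
        print(z,cv2.minEnclosingCircle(q[:,:2].astype(np.float32)),np.linalg.lstsq(np.c_[q[:,:2],np.ones(len(q))],q[:,2],rcond=None)[0])
E
```

```text
[0.4688 0.1718 0.1362] [-0.8  0.1 -3.1] 0.05
wrist 5300
0.17860941173071004 ((0.46099546551704407, 0.1719120591878891), 0.03344012051820755) [-0.06508914 -0.00183547  0.20901922]
scene 227
0.17773555156370965 ((0.4791106581687927, 0.17184536159038544), 0.03255598992109299) [0.08647248 0.00638667 0.13529996]
```

View pics/look16.png

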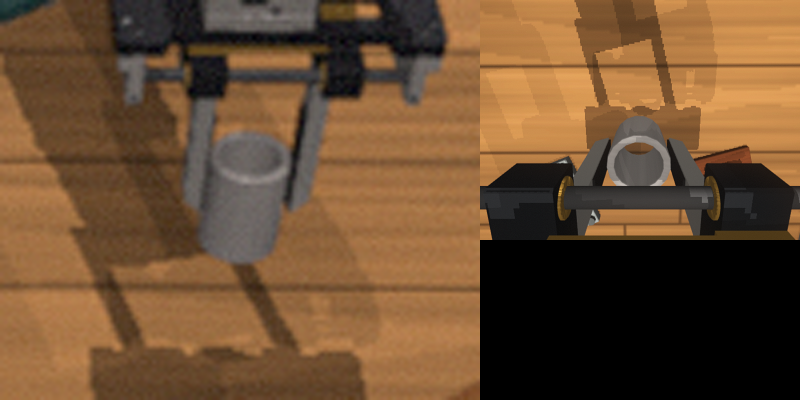

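```bash
cat > rim.py <<'E'
import sys
from h import *
from scipy.optimize import least_squares
from bench import robot
T=np.array(eval(sys.argv[2])); h=eval(sys.argv[3])
for n in ("wrist","scene"):
    s=dict(np.load(n+sys.argv[1]+".npz")); w=cloud(s); px=s["pixels"].astype(int)
    m=(abs(w[...,0]-T[0])<.035)&(abs(w[...,1]-T[1])<.0235)&(w[...,2]>h-.066)&(w[...,2]<h+.002)&(px.min(-1)>50)
    if n=="wrist": m[375:]=False
    p=w[m]
    def f(q):
        a=np.array([q[2],q[3],1]); a/=np.linalg.norm(a); d=p-np.array([q[0],q[1],h-.032]); r=np.linalg.norm(d-np.outer(d@a,a),axis=1)
        return np.where(abs(r-.024)<abs(r-.018),r-.024,r-.018)
    b=least_squares(f,[T[0],T[1],0,0],loss="soft_l1",f_scale=.001); q=b.x
    print(n,len(p),"mid",q[:2].round(4),"tilt x,y",q[2:].round(3),"bottom",(q[:2]-.032*q[2:]).round(4),"rms",np.sqrt((b.fun**2).mean()).round(4),"ztop",np.percentile(p[:,2],[95,99]).round(4))
E
python3 rim.py 16 "(.4705,.172)" .1725; python3 rim.py 15 "(.471,.172)" .064
```

```text
wrist 13239 mid [0.4703 0.1713] tilt x,y [0.005 0.001] bottom [0.4702 0.1713] rms 0.001 ztop [0.1731 0.1736]
scene 568 mid [0.4702 0.1707] tilt x,y [ 0.002 -0.   ] bottom [0.4702 0.1707] rms 0.0014 ztop [0.1728 0.1739]
wrist 7142 mid [0.4671 0.1723] tilt x,y [0.199 0.014] bottom [0.4607 0.1719] rms 0.0021 ztop [0.0644 0.065 ]
scene 507 mid [0.4715 0.1717] tilt x,y [0.017 0.005] bottom [0.471  0.1715] rms 0.0019 ztop [0.0645 0.0657]
```

Emit:
drive_tool --commands '[[[-0.05, 0, 0, 0], [0, -0.052, 0.056, 0], [0, -0.1, 0.1, 0], [0, -0.12, 0.12, 0], [0, -0.12, 0.12, 0], [0, -0.1, 0.1, 0], [0, -0.06, 0.06, 0], [0, -0.02, 0.02, 0], [0, 0, 0, 0], [0, 0, 0, 0], [0, 0, 0, 0]]]'

```text
time: 30.6
tool_pos: [0.6127, 0.0299, 0.151]
ee_rot: [2.054, 1.57, 2.052]
wrist_force: [1.4, -0.3, -2.7]
width: 0.0499
```

```bash
python3 look.py 17; python3 rim.py 17 "(.614,.028)" .185
```

```text
[0.6128 0.0297 0.1511] [ 0.1 -0.  -3.4] 0.0497
wrist 12675 mid [0.6137 0.0293] tilt x,y [0.003 0.002] bottom [0.6136 0.0292] rms 0.001 ztop [0.1866 0.1869]
scene 659 mid [0.614  0.0287] tilt x,y [0.01  0.007] bottom [0.6137 0.0285] rms 0.0012 ztop [0.1861 0.1868]
```

View pics/look17.png

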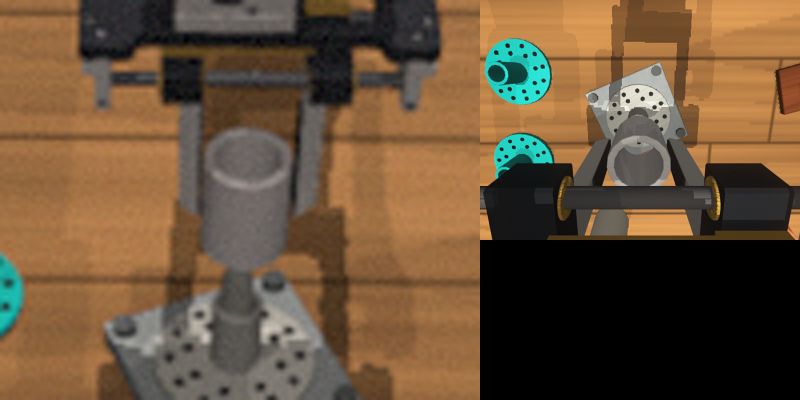

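Emit:
drive_tool --commands '[[[0.02, -0.003, 0.002, 0], [0.04, 0, 0, 0], [0.04, 0, 0, 0], [0.04, 0, 0, 0], [0.03, 0, 0, 0], [0.02, 0, 0, 0], [0.02, 0, 0, 0], [0, 0, 0, 0], [0, 0, 0, 0]]]'

```text
time: 31.6
tool_pos: [0.6141, 0.0279, 0.0985]
ee_rot: [0.129, 1.57, 0.126]
wrist_force: [0.6, 0.1, -2.3]
width: 0.0499
```

Emit:
drive_tool --commands '[[[0.02, 0, 0, 0], [0.03, 0, 0, 0], [0.03, 0, 0, 0], [0.03, 0, 0, 0], [0.02, 0, 0, 0], [0.02, 0, 0, 0], [0, 0, 0, 0], [0, 0, 0, 0]]]'

```text
time: 32.4
tool_pos: [0.614, 0.0279, 0.0607]
ee_rot: [2.037, 1.571, 2.034]
wrist_force: [0.0, 0.5, -2.5]
width: 0.0494
```

Emit:
drive_tool --commands '[[[0.012, 0, 0, 0], [0.012, 0, 0, 0], [0.008, 0, 0, 0], [0.004, 0, 0, 0], [0, 0, 0, 0], [0, 0, 0, 0]]]'

```text
time: 33.0
tool_pos: [0.614, 0.0279, 0.0524]
ee_rot: [0.071, 1.57, 0.068]
wrist_force: [-2.0, 0.1, 1.9]
width: 0.0498
```

Emit:
drive_tool --commands '[[[0.004, 0, 0, 0], [0, 0, 0, 0], [0, 0, 0, 0]]]'

```text
time: 33.3
tool_pos: [0.614, 0.0279, 0.0523]
ee_rot: [-0.041, 1.57, -0.045]
wrist_force: [-3.7, 1.4, 5.8]
width: 0.0503
```

Contact at the expected height. I'll release and back off.

Emit:
drive_tool --commands '[[[0, 0, 0, 0], [0, 0, 0, 0], [0, 0, 0, 0], [0, 0, 0, 0], [0, 0, 0, 0], [0, 0, 0, 0], [0, 0, 0, 0], [-0.05, 0, 0, 0], [-0.15, 0, 0, 0], [-0.15, 0, 0, 0], [-0.15, 0, 0, 0], [-0.15, 0, 0.1, 0], [-0.05, 0, 0, 0], [0, 0, 0, 0], [0, 0, 0, 0], [0, 0, 0, 0]]]' --grip 1

```text
time: 34.9
tool_pos: [0.6374, 0.0279, 0.223]
ee_rot: [3.078, 1.566, 3.075]
wrist_force: [-0.8, -1.1, -0.9]
width: 0.094
```

```bash
python3 look.py 18; python3 rim.py 18 "(.614,.028)" .088
python3 - <<'E'
from h import *
s=dict(np.load("wrist18.npz")); w=cloud(s); c=(.6134,.0274)
for nm,r,a,b in [("post",.012,.094,.105),("spacer",.03,.083,.092),("disc",.055,.02,.03)]:
    p,m=sel(w,c,r,a,b); print(nm,len(p))
    if len(p)>5: print(cv2.minEnclosingCircle(p[:,:2].astype(np.float32)),np.median(p[:,2]))
E
```

```text
[0.6376 0.0279 0.2233] [-0.5 -0.3  0.6] 0.0939
wrist 3896 mid [0.6119 0.0275] tilt x,y [ 0.2   -0.028] bottom [0.6055 0.0284] rms 0.004 ztop [0.0885 0.0892]
scene 621 mid [0.6181 0.0285] tilt x,y [-0.15  -0.054] bottom [0.6228 0.0303] rms 0.003 ztop [0.0888 0.0895]
post 365
((0.6143463850021362, 0.027353357523679733), 0.007792836055159569) 0.09921876994144067
spacer 1479
((0.6151542067527771, 0.027227848768234253), 0.024055371060967445) 0.08768698865850819
disc 5740
((0.6144875884056091, 0.02808186784386635), 0.0479743555188179) 0.023980660153641267
```

View pics/wrist18.png

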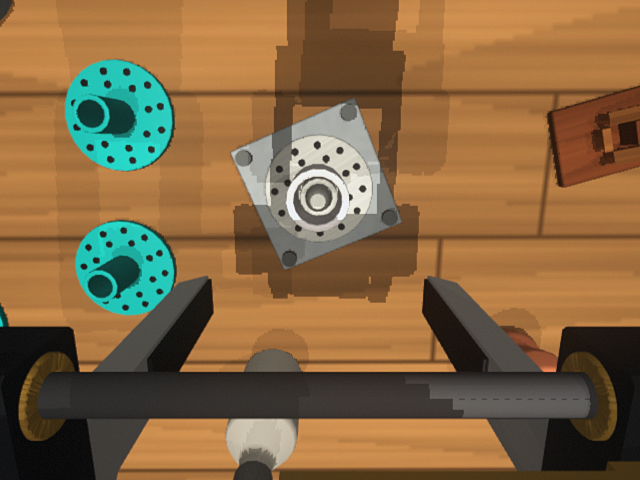

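Emit:
drive_tool --commands '[[[0, -0.1164, -0.071, 0], [0, -0.1164, -0.071, 0], [0, -0.1164, -0.071, 0], [0, -0.1164, -0.071, 0], [0, -0.1164, -0.071, 0], [0, -0.1164, -0.071, 0], [0, -0.1164, -0.071, 0], [0, -0.1164, -0.071, 0], [0, -0.1164, -0.071, 0], [0, -0.1164, -0.071, 0], [0, 0, 0, 0], [0, 0, 0, 0], [0, 0, 0, 0]]]'

```text
time: 36.3
tool_pos: [0.4606, -0.2616, 0.2252]
ee_rot: [1.914, 1.57, 1.911]
wrist_force: [-0.6, 1.3, -0.3]
width: 0.0941
```

```bash
python3 look.py 19
python3 - <<'E'
from h import *
s=dict(np.load("wrist19.npz")); w=cloud(s); c=(.4424,-.2636)
for nm,r,a,b in [("knob",.03,.064,.076),("body",.05,.025,.035)]:
    p,m=sel(w,c,r,a,b); print(nm,len(p))
    if len(p)>5: print(cv2.minEnclosingCircle(p[:,:2].astype(np.float32)),np.median(p[:,2]))
E
```

```text
[ 0.4609 -0.2614  0.2254] [0.4 0.6 0.2] 0.0939
knob 1568
((0.4417511224746704, -0.2644880414009094), 0.0179506354033947) 0.06995618295253597
body 3151
((0.44188305735588074, -0.26457226276397705), 0.03500963747501373) 0.029923087409241423
```

View pics/wrist19.png

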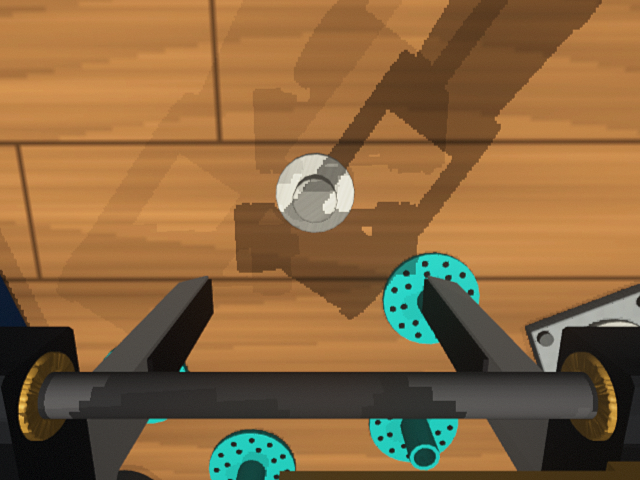

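Emit:
drive_tool --commands '[[[0.05, -0.012, -0.076, 0], [0.15, 0, 0, 0], [0.15, 0, 0, 0], [0.15, 0, 0, 0], [0.15, 0, 0, 0], [0.07, 0, 0, 0], [0.035, 0, 0, 0], [0, 0, 0, 0], [0, 0, 0, 0], [0, 0, 0, 0]]]'

```text
time: 37.4
tool_pos: [0.4427, -0.2661, 0.0388]
ee_rot: [-0.614, 1.567, -0.617]
wrist_force: [1.0, 0.5, -0.0]
width: 0.0936
```

Emit:
drive_tool --commands '[[[0.01, 0.004, -0.003, 0], [0, 0, 0, 0], [0, 0, 0, 0]]]'

```text
time: 37.7
tool_pos: [0.4407, -0.2646, 0.0348]
ee_rot: [-0.453, 1.57, -0.457]
wrist_force: [0.8, 0.1, -0.1]
width: 0.0943
```

Emit:
drive_tool --commands '[[[0, 0, 0, 0], [0, 0, 0, 0], [0, 0, 0, 0], [0, 0, 0, 0], [0, 0, 0, 0], [0, 0, 0, 0], [0, 0, 0, 0], [0, 0, 0, 0], [0, 0, 0, 0], [0, 0, 0, 0]]]' --grip 0

```text
time: 38.7
tool_pos: [0.4406, -0.2643, 0.0344]
ee_rot: [1.712, 1.57, 1.708]
wrist_force: [-0.1, 1.1, 0.8]
width: 0.0355
```

Emit:
drive_tool --commands '[[[-0.03, 0, 0, 0], [-0.06, 0, 0, 0], [-0.1, 0, 0, 0], [-0.12, 0, 0, 0], [-0.12, 0, 0, 0], [-0.05, 0, 0, 0], [0, 0, 0, 0], [0, 0, 0, 0]]]'

```text
time: 39.5
tool_pos: [0.44, -0.264, 0.153]
ee_rot: [2.46, 1.568, 2.456]
wrist_force: [0.4, 0.6, -3.3]
width: 0.0357
```

```bash
cat > capc.py <<'E'
import sys
from h import *
c=eval(sys.argv[2]); zt=eval(sys.argv[3])
for n in ("wrist","scene"):
    s=dict(np.load(n+sys.argv[1]+".npz")); w=cloud(s)
    for nm,R,z,rr in (("body",.045,zt-.04,.035),("knob",.024,zt,.018)):
        p,m=sel(w,c,R,z-.006,z+.006)
        if n=="wrist": m[372:]=False
        p=w[m]
        if len(p)<20: print(n,nm,len(p)); continue
        z0=np.median(p[:,2]); q=p[abs(p[:,2]-z0)<.002]
        # boundary circle fit of known radius
        a=np.arctan2(q[:,1]-c[1],q[:,0]-c[0]); r=np.hypot(q[:,0]-c[0],q[:,1]-c[1]); E=[]
        for t in np.arange(-np.pi,np.pi,.1):
            k=(a>=t)&(a<t+.1)
            if k.any():
                i=np.argmax(np.where(k,r,0))
                if r[i]>rr-.004: E.append(q[i,:2])
        E=np.array(E)
        from scipy.optimize import least_squares
        b=least_squares(lambda x:np.hypot(E[:,0]-x[0],E[:,1]-x[1])-rr+.0004,c,loss="soft_l1",f_scale=.0005)
        print(n,nm,len(q),len(E),"z",z0.round(4),"c",b.x.round(4),"enc",np.round(cv2.minEnclosingCircle(q[:,:2].astype(np.float32))[0],4),"slope",np.linalg.lstsq(np.c_[q[:,:2]-c,np.ones(len(q))],q[:,2],rcond=None)[0].round(3))
E
python3 look.py 20; python3 capc.py 20 "(.442,-.2645)" .19
```

```text
[ 0.4396 -0.2637  0.152 ] [-0.1 -0.3 -3.9] 0.0355
wrist body 5931 34 z 0.1485 c [ 0.4408 -0.2644] enc [ 0.4407 -0.2646] slope [0.005 0.007 0.149]
wrist knob 6811 63 z 0.1885 c [ 0.4405 -0.2648] enc [ 0.4362 -0.2644] slope [0.006 0.006 0.189]
scene body 173 37 z 0.1483 c [ 0.4422 -0.2646] enc [ 0.4454 -0.2634] slope [0.01  0.002 0.148]
scene knob 104 36 z 0.1881 c [ 0.4423 -0.2642] enc [ 0.445  -0.2643] slope [ 0.006 -0.001  0.188]
```

View pics/look20.png

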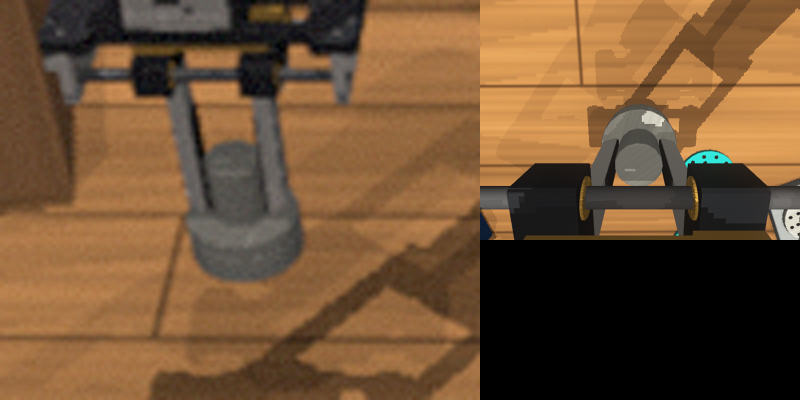

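Emit:
drive_tool --commands '[[[0, 0.049, 0.032, 0], [0, 0.1, 0.06, 0], [0, 0.14, 0.08, 0], [0, 0.14, 0.08, 0], [0, 0.14, 0.08, 0], [0, 0.14, 0.08, 0], [0, 0.14, 0.08, 0], [0, 0.14, 0.08, 0], [0, 0.1, 0.06, 0], [0, 0.06, 0.04, 0], [0, 0.02, 0.02, 0], [0, 0, 0, 0], [0, 0, 0, 0], [0, 0, 0, 0]]]'

```text
time: 41.0
tool_pos: [0.6142, 0.0259, 0.1546]
ee_rot: [-2.274, 1.57, -2.28]
wrist_force: [0.3, -0.7, -4.6]
width: 0.0356
```

```bash
python3 look.py 21; python3 capc.py 21 "(.6138,.0277)" .19
```

```text
[0.6144 0.026  0.1547] [ 1.1  0.5 -2.9] 0.0354
wrist body 5915 36 z 0.15 c [0.6149 0.0254] enc [0.6148 0.0254] slope [0.008 0.005 0.15 ]
wrist knob 6832 63 z 0.19 c [0.6147 0.0252] enc [0.6112 0.0277] slope [0.007 0.004 0.19 ]
scene body 223 32 z 0.1504 c [0.6159 0.0256] enc [0.6183 0.0247] slope [-0.009  0.006  0.151]
scene knob 143 38 z 0.1903 c [0.6164 0.0261] enc [0.6186 0.0281] slope [0.009 0.003 0.19 ]
```

View pics/look21.png

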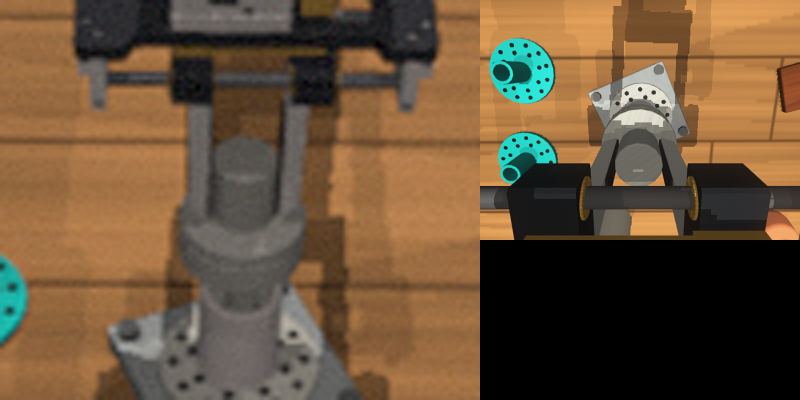

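Emit:
drive_tool --commands '[[[0, 0.009, -0.005, 0], [0.03, 0, 0, 0], [0.02, 0, 0, 0], [0, 0, 0, 0], [0, 0, 0, 0], [0, 0, 0, 0]]]'

```text
time: 41.7
tool_pos: [0.6135, 0.0295, 0.142]
ee_rot: [0.282, 1.571, 0.278]
wrist_force: [-0.1, 0.0, -3.2]
width: 0.0353
```

```bash
python3 look.py 22; python3 capc.py 22 "(.6137,.0277)" .1775
```

```text
[0.6136 0.0295 0.1423] [-0.2 -0.8 -2.2] 0.0356
wrist body 5938 35 z 0.1375 c [0.6142 0.029 ] enc [0.6141 0.029 ] slope [0.007 0.005 0.138]
wrist knob 6832 63 z 0.1775 c [0.6139 0.0287] enc [0.6093 0.0277] slope [0.008 0.004 0.178]
scene body 229 36 z 0.1377 c [0.6162 0.0286] enc [0.6176 0.0283] slope [ 0.007 -0.002  0.138]
scene knob 131 39 z 0.1778 c [0.6159 0.0287] enc [0.6171 0.0276] slope [-0.014 -0.006  0.178]
```

Emit:
drive_tool --commands '[[[0, -0.004, 0, 0], [0.015, 0, 0, 0], [0.015, 0, 0, 0], [0.015, 0, 0, 0], [0.01, 0, 0, 0], [0, 0, 0, 0], [0, 0, 0, 0]]]'

```text
time: 42.5
tool_pos: [0.6134, 0.0285, 0.1281]
ee_rot: [2.524, 1.571, 2.521]
wrist_force: [-0.4, 0.1, -2.4]
width: 0.036
```

Emit:
drive_tool --commands '[[[0.01, 0, 0, 0], [0.01, 0, 0, 0], [0.005, 0, 0, 0], [0, 0, 0, 0], [0, 0, 0, 0]]]'

```text
time: 43.0
tool_pos: [0.6135, 0.0285, 0.1224]
ee_rot: [0.104, 1.57, 0.101]
wrist_force: [-0.9, 1.2, -0.4]
width: 0.0354
```

Emit:
drive_tool --commands '[[[0.004, 0, 0, 0], [0.003, 0, 0, 0], [0, 0, 0, 0], [0, 0, 0, 0]]]'

```text
time: 43.4
tool_pos: [0.6137, 0.0284, 0.1223]
ee_rot: [-0.107, 1.569, -0.111]
wrist_force: [-2.1, 0.5, 5.4]
width: 0.0356
```

```bash
python3 look.py 23; python3 capc.py 23 "(.6137,.0277)" .158
```

```text
[0.6137 0.0283 0.1223] [-2.4  1.1  5.1] 0.0358
wrist body 5955 36 z 0.1179 c [0.6144 0.0279] enc [0.6144 0.0279] slope [0.003 0.004 0.118]
wrist knob 6824 63 z 0.1578 c [0.6142 0.0277] enc [0.6093 0.0278] slope [0.006 0.003 0.158]
scene body 197 37 z 0.1179 c [0.6149 0.0274] enc [0.617  0.0271] slope [0.001 0.001 0.118]
scene knob 139 40 z 0.1579 c [0.6152 0.0271] enc [0.6186 0.0282] slope [0.004 0.005 0.158]
```

View pics/look23.png

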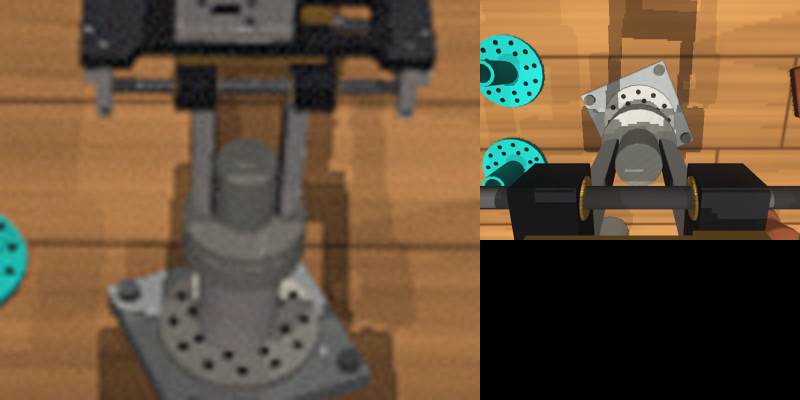

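Cap body top is at 0.118 and knob top at 0.158, so the underside is at 0.088: seated flat. I'll release.

Emit:
drive_tool --commands '[[[0, 0, 0, 0], [0, 0, 0, 0], [0, 0, 0, 0], [0, 0, 0, 0], [0, 0, 0, 0], [0, 0, 0, 0], [0, 0, 0, 0], [-0.05, 0, 0, 0], [-0.15, 0, 0, 0], [-0.15, 0, 0, 0], [-0.15, 0, 0, 0], [0, 0, 0.1, 0], [0, 0, 0, 0], [0, 0, 0, 0], [0, 0, 0, 0]]]' --grip 1

```text
time: 45.0
tool_pos: [0.6373, 0.0284, 0.2441]
ee_rot: [3.067, 1.568, 3.063]
wrist_force: [0.6, 0.7, 0.1]
width: 0.0942
```

```bash
python3 look.py 24; python3 capc.py 24 "(.614,.0277)" .158
python3 - <<'E'
from h import *
s=dict(np.load("wrist24.npz")); w=cloud(s)
p,m=sel(w,(.614,.028),.055,.02,.03); print("disc",len(p),cv2.minEnclosingCircle(p[:,:2].astype(np.float32)),np.median(p[:,2]))
E
```

```text
[0.6374 0.0284 0.2444] [1.  0.4 0.6] 0.094
wrist body 4459 63 z 0.1179 c [0.6144 0.0281] enc [0.6145 0.0281] slope [-0.001 -0.001  0.118]
wrist knob 2397 63 z 0.1579 c [0.6144 0.0282] enc [0.6146 0.0281] slope [ 0.006 -0.001  0.158]
scene body 277 41 z 0.1181 c [0.6159 0.0272] enc [0.618  0.0273] slope [-0.002  0.003  0.118]
scene knob 130 35 z 0.158 c [0.616 0.028] enc [0.616  0.0294] slope [0.005 0.002 0.158]
disc 1959 ((0.6143028736114502, 0.027941765263676643), 0.0480102002620697) 0.023931386484540303
```

View pics/scene24.png

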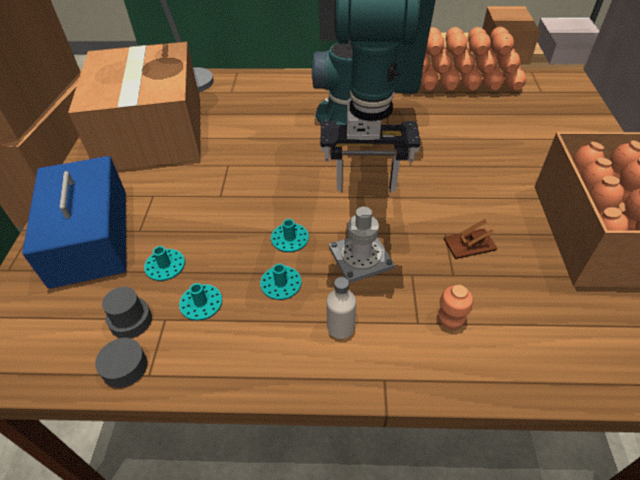

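The view shows the stack complete at (362,235). The bottle at (341,310) and the shell at (455,305) haven't moved.

```bash
python3 -c "
from bench import robot
print(robot.close_job())"
```

```text
the job is handed in; nothing more can be done
None
```

The filter is rebuilt on the stand and the job is handed in, at about 45 s of the 72 s allowed. No verdict was reported.

- **Support:** it went onto the post first, hub up, and was lowered until it touched the base plate.
- **Spacer:** the moves could not tilt the tool, so I gripped the tube near its upper end. I turned it upright in the grip, first against the rest's stop and then by dragging its lower edge along the bench. I let go with it standing at (0.471, 0.172), then took it again from above and lowered it over the hub onto the disc.
- **Cap:** it was lowered onto the spacer, released, and the arm backed off before hand-in.

**Last checks:**

| Part | Measured height | Should be | Offset from post axis |
|---|---|---|---|
| Support (disc top) | 23.9 mm | 24 mm | about 1 mm |
| Spacer (top, before the cap went on) | 87.7 mm | 88 mm | about 1.5 mm |
| Cap (body top / knob top) | 118 / 158 mm | 118 / 158 mm | about 1 mm |

- **Tilt:** the cap sits flat, with slopes below 0.01 rad.
- **Bystanders:** the bottle and shell appear at the same pixels as at the start.
- **Disagreements:** the scene camera put the cap 1.5 mm further forward than the wrist camera, which is within the calibration. A cylinder fit of the spacer after seating gave implausible tilts because the hub and post were in the data. I disregarded it and relied on the height of the spacer's top and on the cap sitting flat on it.
- **Slip:** the tube slipped over the rest's stop once while being turned. It stayed in the grip throughout.

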